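# Pack the wheel-bearing kit and close its transport case

## Robot

A 6-joint arm with a two-finger parallel gripper is mounted at the origin on a cart in front of the work surface, level with it; the furniture and walls round the work are solid. World frame = base frame: x ahead of the robot, y to its left, z up, the work surface at z = 0. Lengths are in m, angles in rad, forces in N, time in s.
With the tool pointing down it reaches from about 0.325 to 0.775 m from the base axis. Payload 9.3 kg.
Tool frame: the origin (TCP) lies midway between the tips of the shut fingers; the grasp point (between the pads) lies 19 mm behind it (r.pinch_z is the z of the grasp point in the tool frame, in m); z points along the fingers, y is the line along which they close (so a half turn about z gives the same grasp; the last joint's range is limited). The gripper opens to 85 mm and grips with 20 to 120 N. Pads are 22 mm wide; open, the fingers measure 114 mm over their backs; the gripper's body (76 mm by 85 mm) begins 54 mm behind the grasp point. The pads swing forward as they close: fully open they stand 13 mm farther back than shut.
Start: joints at [1.021, 0.259, 0.021, 1.334, 0, 1.418], TCP at [0.213, 0.507, 0.231] pointing down, gripper open.
Joint ranges: [-3.04, 3.04], [-0.91, 1.82], [-1.04, 1.36], [-1.92, 1.95], [-1.52, 1.45], [-3.14, 3.14]. Speed limits (rad/s): [2.22, 2.22, 2.79, 3.14, 3.14, 3.14].

## Interface

Orientations are given as [roll, pitch, yaw] about the fixed x, y, z axes, in that order (R = Rz(yaw) Ry(pitch) Rx(roll)).
In Python, from plant import r, eyes, sign_off gives the robot as it stands. The module is installed in compiled form; this text tells all that it offers.
- The arm moves only by the tool drive_tool, never from a script. Its arguments are lists of equal length, an entry for each row: "grip": the closure, from 0 (fully open) to 1 (shut); "slide": the shift along the tool's x, y, z in cm, a list of three; "turn": the turn, a rotation vector about the tool's x, y, z in degrees, a list of three. A call has 1 to 20 rows; each row shifts and turns the commanded pose from where the row before left it, along the tool's axes as they then stand; what a row does not reach is not made up. A row lasts 1/8 s, in which the tool goes at most 62.5 mm and 10.7 degrees, less where a joint would pass 70% of its speed; a pose out of reach is approached as far as the arm can. A call is refused whole if a number of a shift passes 6.25 or a number of a turn 10.7, either way. A call with a gripper value outside its range is refused whole. The fingers move at their own pace and stop on an object; "force" is the grip in N (left out, the last holds). Time passes only in rows, so rows that do not move let the fingers close. It gives the time, the measured TCP pose, the force, the opening and the grip force at its end, in the units of the state.
- r.get_state(): the state, without advancing time (a new reading comes with each control period).
- eyes.capture(name): name is "scene" or "side" or "wrist"; returns (picture, depth): 400x640x3 uint8, red, green, blue; 400x640 float32, m along the optical axis (not along the pixel's ray), 0 where there is no reading.
- eyes.camera_model(name): a dict with "fx", "fy", "cx", "cy" (pixels), "distortion" ([k1, k2, p1, p2, k3] as OpenCV has them; the pictures are not rectified), "T" (4x4, takes a point from camera to world coordinates). Camera axes: x right, y up, looking along -z (the intrinsics and any distortion apply to the point x, -y, -z); pixel columns grow to the right and rows downward; lengths in m; the calibration is good to about 2 mm. A picture is of the moment at which its call begins: read the wrist's pose just before it. camera_model takes no time and is no camera call; for the wrist camera it gives the pose at the moment of the call.
- sign_off(): hands the job in; it is judged then, once.
The state is a dict: "time_s": time; "joints": joint angles; "dq": joint speeds; "joint_efforts": joint torques, N m; "tcp_pos": TCP position; "tcp_rot": TCP orientation; "force": force on the tool from outside, world axes, zero at the start; "wrist_torque": the same for the moment, N m; "opening": finger opening in m; "finger_force": force on a finger pad.
Only numpy, scipy, OpenCV 4.12 (cv2) and the standard library are available. Lean on these libraries where they do the work, as an engineer would, in place of code of your own. Each camera call takes 0.05 s, during which the arm holds its last target. There are 200 camera calls.

## Task

Pack the wheel-bearing kit into the blue case: every ball bearing goes into the case's open drawer, and the spacer, the lock nut and the feeler gauge, whichever are on the bench, go into the tray under the lid. Push the drawer fully home and swing the lid down shut; only once both are closed, slide the red lock grip along the front of the case to its end stop. Leave the other things on the bench where they are.

Things in the scene. Friction and masses are not known exactly. Their poses are not given: they have to be found in the camera images.
- case: Blue metal transport case with aluminium corners, fixed to the bench, 150 (its x, depth) x 200 (its y, length) mm, 79 mm high to the rim without the lid. Origin under its centre on the bench; +x points to its back (hinge side, away from the robot), -x to its front (lock side), -y to the end where the drawer comes out (robot's right). It stands turned by up to 9 degrees. Walls 6 mm.
- case_tray (a point): Centre of the floor of the upper tray, 43 mm above the bench; axes as the case. The tray is 138 (x) x 188 (y) mm inside and 36 mm deep, black floor, open at the top while the lid is up.
- case_hinge (a point): Middle of the lid's hinge line, on the back rim of the case, 79 mm above the bench; the line runs along the case's y. Axes as the case.
- case_lid_edge (a point): Middle of the lid's free edge, on its outer face, 150 mm from the hinge line. The lid is a flat blue plate 150 x 200 x 8 mm; at the start it leans back a little past upright at the back of the case. It can be pushed over from behind (its outer face) with shut fingers and pressed down.
- case_lid (a joint): Lid angle in rad: 0 = flat on the rim, about 1.57 = upright, 2.0 = end stop leaning back. Stiff hinge: it stays at any angle and needs about 2 to 4 N at its free half to move.
- case_drawer (a joint): How far the drawer is out, m: 0 = fully home, 0.14 = fully out along the case's -y. Slides with 1.5 N of friction and stays where it is left.
- case_drawer_in (a point): Point on the drawer's floor (10 mm above the bench) that lies 70 mm outside the end of the case when the drawer is fully out; moves with the drawer, axes as the case. The drawer is 126 mm wide inside (its x), its walls end 25 mm above its floor; when fully out it is open from above for 140 mm, from the case's end to its front panel, with this point half-way. Closed, it has 29 mm of room above its floor.
- case_drawer_pull (a point): Middle of the outermost face of the black pull on the drawer's front panel, 28 mm above the bench; the pull is 60 mm wide (case x), stands 15 mm out of the panel (towards the case's -y) and is 14 mm high (21 to 35 mm above the bench). Push it towards the case's +y to shut the drawer. Axes as the case.
- case_lock (a joint): How far the red lock is slid, m: 0 = open, 0.045 = end stop (locked). Grows towards the case's -y (robot's right). 2 N of friction; it stays where it is left.
- case_lock_grip (a point): Middle of the red lock grip, an upright tab 14 (case x) x 12 (case y) x 40 mm, its top 20 mm above this point (104 mm above the bench; this point 84 mm), on the track at the front of the case, 25 mm before the front wall. Axes as the case. Nothing stands on the track on either side of it higher than 65 mm above the bench, save a flat steel tongue and the closed lid's tab towards the case's -y.
- bearing_1_c (a point): Centre of the larger ball bearing, steel ring 47 mm across, 14 mm high, lying flat; this point is 7 mm above its underside, z its axis. May be absent.
- bearing_2_c (a point): Centre of the smaller ball bearing, 40 mm across, 14 mm high, lying flat; this point is 7 mm above its underside, z its axis. May be absent.
- hub_spacer_c (a point): Centre of the plain alloy spacer, a short thick tube 38 mm across, 30 mm high, standing; this point is 15 mm above its underside, z its axis. May be absent.
- lock_nut_c (a point): Centre of the big hexagonal lock nut, 36 mm across flats (along its x), 41 mm across corners (along its y), 16 mm high, lying flat; this point is 8 mm above its underside. May be absent.
- feeler_set_c (a point): Centre of the folded feeler gauge, a flat steel bar 18 (its x) x 100 (its y) x 12 mm, lying flat; this point is 6 mm above its underside. May be absent.
- piston_2_c (a point): Centre of a piston, 54 mm across, 48 mm high, standing. Not part of the kit.
- sprocket_small_c (a point): Centre of a toothed sprocket, 68 mm across, 13 mm high, lying flat. Not part of the kit.
- tape_roll_c (a point): Centre of a roll of black tape, 66 mm across, 19 mm high, lying flat. Not part of the kit.
- parts_box_b_c (a point): Centre of a small blue carton, 55 x 85 x 35 mm, lying. Not part of the kit.

How it is judged:
By the outcome, as a careful person would: the job done as asked, in the order asked, and still so for the second after the job is handed in, with the robot touching nothing.
Of bearing_1, bearing_2, hub_spacer, lock_nut, feeler_set only 4 to 5 are there at a start; the rules pass over those that are not, and their reading is None.
At some moment in a run one of bearing_1, bearing_2, hub_spacer, lock_nut, feeler_set may be knocked a few centimetres aside while the robot is not near it.
Once in a run the grip may slacken for a moment while it holds something.
It also fails if it takes over 200 s, if anything falls off the work surface, if the arm or the gripper's body presses on something with over 40 N, if the wrist force passes 120 N, or if a joint passes its speed limit or range.

## Working session

There is one attempt and no reset: what is moved stays moved. The work goes in short steps, Python scripts to look and compute and a tool call to move; the robot and the scene stay as the last step left them, time stands still between calls to the robot, and variables do not carry over. Pictures are saved under pics/ and viewed, at most 14 in all, crops included, and the job is handed in when it is done.

Besides the shell and the picture viewer there is one more tool, called by a JSON object that holds its "method" and its "body", one argument or row to a line. drive_tool: Moves the arm, as the interface text tells. Its arguments: {"type":"object","properties":{"grip":{"type":"array"},"slide":{"type":"array"},"turn":{"type":"array"},"force":{"type":"number"}},"required":["grip","slide","turn"]}

```bash
mkdir -p pics; cat > h.py <<'E'
import numpy as np, cv2
from plant import r, eyes, sign_off
from scipy.spatial.transform import Rotation as R
def cap(name):
    m=eyes.camera_model(name); p,d=eyes.capture(name); return p,d,m
def save(p,fn): cv2.imwrite('pics/'+fn,cv2.cvtColor(p,cv2.COLOR_RGB2BGR))
def cloud(d,m):
    v,u=np.mgrid[0:d.shape[0],0:d.shape[1]]
    K=np.array([[m['fx'],0,m['cx']],[0,m['fy'],m['cy']],[0,0,1.]])
    q=cv2.undistortPoints(np.stack([u,v],-1).reshape(-1,1,2).astype(np.float64),K,np.array(m['distortion'])).reshape(400,640,2)
    c=np.stack([q[...,0]*d,-q[...,1]*d,-d,np.ones_like(d)],-1)
    return (c@np.array(m['T']).T)[...,:3]
E
python3 - <<'E'
from h import *
print(r.get_state(), r.pinch_z)
for n in ['scene','side']:
    p,d,m=cap(n); save(p,n+'0.png'); np.savez(n+'0.npz',p=p,d=d,c=cloud(d,m)); print(n,np.round(m['T'],3).tolist(),m['fx'])
E
```

```text
{'time_s': 0.0, 'joints': array([1.02139261e+00, 2.59206695e-01, 2.07800038e-02, 1.33367939e+00,
       1.61693439e-05, 1.41817988e+00]), 'dq': array([ 8.63607125e-05, -1.89455020e-04, -1.61754741e-03, -5.96508839e-04,
       -2.07613297e-04,  8.97593668e-04]), 'joint_efforts': array([-1.78095437e-03, -5.55641198e+01,  3.44533539e+01,  1.35828383e-02,
       -3.68615310e-04,  6.03631790e-06]), 'tcp_pos': array([0.2124214 , 0.50703974, 0.23066546]), 'tcp_rot': array([-3.14030058e+00, -2.15096148e-04,  2.74480524e+00]), 'force': array([0.57807457, 0.01779789, 0.14734853]), 'wrist_torque': array([-0.03565091, -0.0312669 , -0.04530235]), 'finger_force': 0.0, 'opening': 0.08530832188670899} -0.0187
scene [[0.774, 0.339, -0.536, 0.006], [-0.634, 0.397, -0.664, -0.585], [-0.012, 0.853, 0.522, 0.607], [0.0, 0.0, 0.0, 1.0]] 380.00523565990494
side [[-0.987, 0.084, -0.139, 0.393], [-0.162, -0.546, 0.822, 0.983], [-0.007, 0.833, 0.553, 0.692], [0.0, 0.0, 0.0, 1.0]] 439.786210534606
```

View pics/scene0.png

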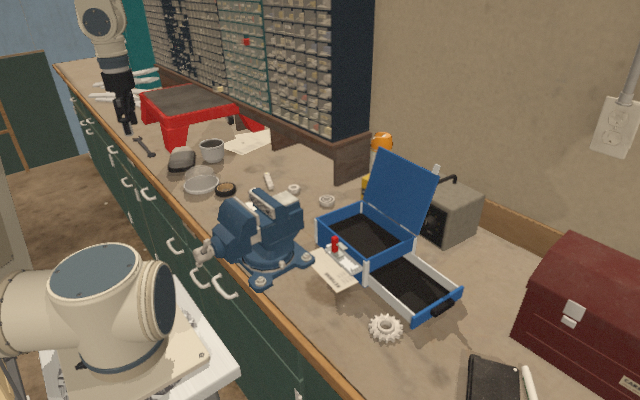

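View pics/side0.png

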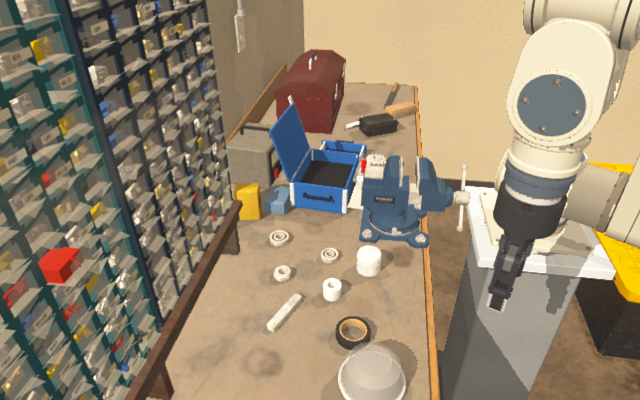

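The side view shows two bearings (279,238), (330,255), the nut (283,272), the spacer (332,290) and the feeler gauge (285,312), so all five are there. It also shows the piston (369,261), the tape (352,332) and the case at (325,180). The vice stands between the robot and the case.

```bash
python3 - <<'E'
from h import *
import scipy.ndimage as ni
S=800 # px per m ; x from .2 to .9 up, y from -.5.. .55
H=np.full((600,800,3),0,np.uint8);Z=np.full((600,800),-1.)
for n in ['scene','side']:
    f=np.load(n+'0.npz');c=f['c'];ok=(f['d']>0)&(c[...,2]>-.02)&(c[...,2]<.3)
    P=c[ok];C=f['p'][ok]
    i=np.round((0.9-P[:,0])*800).astype(int);j=np.round((0.5-P[:,1])*800).astype(int)
    k=(i>=0)&(i<600)&(j>=0)&(j<800)
    for a,b,z,col in zip(i[k],j[k],P[k,2],C[k]):
        for da in (0,1):
            for db in (0,1):
                if a+da<600 and b+db<800 and z>Z[a+da,b+db]: Z[a+da,b+db]=z;H[a+da,b+db]=col
for g in range(0,800,80): H[:,g]=(255,0,255); 
for g in range(0,600,80): H[g]=(255,0,255)
save(H,'top.png')
f=np.load('side0.npz');c=f['c']
# blobs of things above the bench in side view
for n,(u,v) in dict(b1=(279,238),b2=(330,255),nut=(283,272),sp=(332,290),fe=(285,312),pis=(369,261),tape=(352,332),lock=(364,166)).items():
    w=c[v-22:v+23,u-22:u+23].reshape(-1,3); w=w[(w[:,2]>.005)&(w[:,2]<.12)]
    print(n,c[v,u].round(3),len(w),w.min(0).round(3),w.max(0).round(3),((w.min(0)+w.max(0))/2).round(3))
E
```

```text
b1 [0.623 0.179 0.014] 229 [0.602 0.095 0.005] [0.702 0.195 0.017] [0.652 0.145 0.011]
b2 [0.494 0.208 0.002] 195 [0.476 0.194 0.005] [0.515 0.236 0.017] [0.495 0.215 0.011]
nut [ 0.591  0.279 -0.   ] 203 [0.541 0.272 0.005] [0.608 0.353 0.019] [0.575 0.312 0.012]
sp [0.471 0.345 0.03 ] 336 [0.456 0.31  0.005] [0.492 0.349 0.032] [0.474 0.33  0.019]
fe [0.558 0.402 0.012] 419 [0.535 0.348 0.005] [0.587 0.444 0.016] [0.561 0.396 0.011]
pis [0.402 0.261 0.043] 641 [0.377 0.141 0.005] [0.431 0.266 0.05 ] [0.404 0.203 0.027]
tape [0.422 0.421 0.001] 876 [0.378 0.396 0.005] [0.453 0.515 0.064] [0.416 0.456 0.035]
lock [ 0.44  -0.079  0.083] 1129 [ 0.38  -0.312  0.005] [0.526 0.036 0.106] [ 0.453 -0.138  0.055]
```

View pics/top.png

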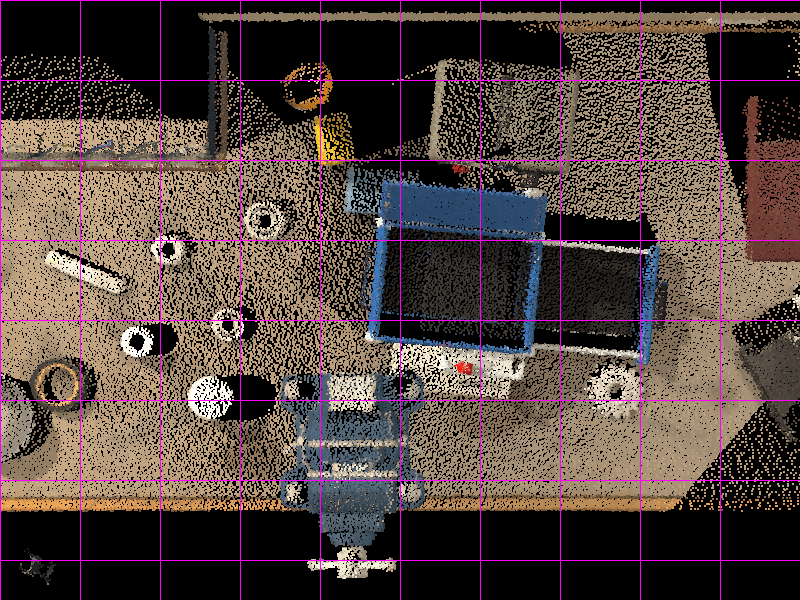

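```bash
cat >> h.py <<'E'
import scipy.ndimage as ni
from scipy.optimize import least_squares
def detect(show=True):
    p,d,m=cap('side'); c=cloud(d,m); out=[]
    ok=(d>0)&(c[...,2]>.008)&(c[...,2]<.06)&(c[...,0]>.36)&(c[...,0]<.69)&(c[...,1]>.10)&(c[...,1]<.52)
    lab,n=ni.label(ok)
    for i in range(1,n+1):
        w=c[lab==i]
        if len(w)<40: continue
        h=np.percentile(w[:,2],97); t=w[w[:,2]>h-.006]
        (cx,cy),(a,b),an=cv2.minAreaRect(t[:,:2].astype(np.float32)*1000)
        if a<b: an+=90; a,b=b,a
        out.append((cx/1e3,cy/1e3,h,a,b,an))
        if show: print('x %.3f y %.3f h %.3f  %3.0f x %3.0f mm, long axis %.0f deg, n %d'%(cx/1e3,cy/1e3,h,a,b,an,len(w)))
    return out
def plan(x,y,z,yaw=None):
    """slide (cm, tool axes at present), turn needed to reach tool-down pose"""
    s=r.get_state(); p=np.array(s['tcp_pos']); r0=R.from_euler('xyz',s['tcp_rot'])
    d=r0.inv().apply(np.array([x,y,z])-p)*100
    if yaw is None: yaw=s['tcp_rot'][2]
    best=None
    for k in (0,np.pi,-np.pi):
        q=(r0.inv()*R.from_euler('xyz',[np.pi,0,yaw+k])).as_rotvec(degrees=True)
        if best is None or np.linalg.norm(q)<np.linalg.norm(best): best=q
    print('tcp',p.round(4),'rot',np.round(s['tcp_rot'],3),'q6 %.2f'%s['joints'][5],'t %.1f'%s['time_s'],'open %.3f'%s['opening'],'F',np.round(s['force'],1),'ff %.1f'%s['finger_force'])
    print(' slide',d.round(2),'rows>=%.1f'%(np.linalg.norm(d)/6.25),'turn',best.round(1))
E
python3 - <<'E'
from h import *
P=[]
for n in ['scene','side']:
    f=np.load(n+'0.npz');c=f['c'];p=f['p'].astype(int)
    ok=(f['d']>0)&(c[...,2]>.073)&(c[...,2]<.085)&(c[...,0]>.45)&(c[...,0]<.66)&(c[...,1]>-.22)&(c[...,1]<.06)
    ok&=(c[...,0]>.47-0.08*(c[...,1]+.07)*-1)
    P.append(c[ok][:,:2])
    v=(f['d']>0)&(c[...,0]>.2)&(c[...,0]<.45)&(c[...,1]>-.05)&(c[...,1]<.16)&(c[...,2]<.4); print(n,'vice hmax',np.percentile(c[v][:,2],99.8) if v.any() else None)
    # lid edge: highest blue
    b=(f['d']>0)&(p[...,2]>p[...,0]+50)&(c[...,0]>.55)&(c[...,0]<.75)&(c[...,1]>-.25)&(c[...,1]<.08)&(c[...,2]>.1)
    w=c[b]
    if len(w): t=w[w[:,2]>np.percentile(w[:,2],97)];print('lid top',t.mean(0).round(3),w[:,2].max().round(3), 'y',t[:,1].min(),t[:,1].max())
    # lock grip red
    q=(f['d']>0)&(p[...,0]>150)&(p[...,1]<60)&(p[...,2]<60)&(c[...,0]>.4)&(c[...,0]<.47)&(c[...,1]>-.15)&(c[...,1]<0)
    w=c[q]; print('red',len(w),w.min(0).round(3) if len(w) else '',w.max(0).round(3) if len(w) else '')
    print(len(P[-1]))
# edge fit: rim ring points of 6mm wall: distance to rectangle at 72 x 97 mm half
P=np.vstack(P)
def res(v):
    a=v[2];d=P-v[:2];q=np.abs(np.c_[d@[np.cos(a),np.sin(a)],d@[-np.sin(a),np.cos(a)]])
    e=q-[.072,.097]
    sd=np.where((e>0).any(1),np.linalg.norm(np.maximum(e,0),axis=1),-np.max(e,1)*-1)
    return sd
for s in (-.15,-.1,-.05):
    o=least_squares(res,[.555,-.07,s],loss='soft_l1',f_scale=.003,x_scale=[.01,.01,.05]);print(o.x.round(4),o.cost)
E
python3 -c "
from h import *
detect()"
```

```text
scene vice hmax 0.17276124871284798
lid top [ 0.663 -0.086  0.219] 0.221 y -0.17862823494815866 0.011760157487088807
red 54 [ 0.435 -0.088  0.067] [ 0.447 -0.076  0.103]
731
side vice hmax 0.1752218665521417
lid top [ 0.665 -0.062  0.221] 0.223 y -0.15099688973729275 0.017605771908311585
red 37 [ 0.437 -0.079  0.067] [ 0.445 -0.068  0.104]
474
[ 0.5446 -0.0694 -0.0886] 0.004603737776636187
[ 0.5446 -0.0694 -0.0886] 0.004603737776810491
[ 0.5446 -0.0694 -0.0886] 0.004603737776650886
x 0.381 y 0.104 h 0.044   42 x   8 mm, long axis 0 deg, n 488
x 0.626 y 0.171 h 0.016   46 x  46 mm, long axis 56 deg, n 194
x 0.404 y 0.238 h 0.048   52 x  51 mm, long axis 80 deg, n 592
x 0.495 y 0.215 h 0.016   40 x  38 mm, long axis 46 deg, n 164
x 0.589 y 0.293 h 0.018   37 x  37 mm, long axis 132 deg, n 169
x 0.474 y 0.329 h 0.031   38 x  35 mm, long axis 97 deg, n 316
x 0.561 y 0.395 h 0.014  101 x  20 mm, long axis 68 deg, n 372
x 0.394 y 0.496 h 0.058   70 x  26 mm, long axis 26 deg, n 729
```

```bash
python3 -c "
from h import *
plan(.626,.171,.10,3.053)"
```

```text
tcp [0.2124 0.5071 0.2308] rot [-3.141 -0.     2.745] q6 1.42 t 0.1 open 0.085 F [ 0.1  0.9 -0.1] ff 0.0
 slide [-51.13 -15.    13.09] rows>=8.8 turn [ -0.1  -0.  -17.7]
```

{"method": "drive_tool", "body": {
  "grip": [0, 0, 0, 0, 0, 0, 0, 0, 0, 0, 0, 0, 0, 0, 0, 0],
  "slide": [
    [-3.6, -1.07, 0.9],
    [-3.6, -1.07, 0.9],
    [-3.6, -1.07, 0.9],
    [-3.6, -1.07, 0.9],
    [-3.6, -1.07, 0.9],
    [-3.6, -1.07, 0.9],
    [-3.6, -1.07, 0.9],
    [-3.6, -1.07, 0.9],
    [-3.6, -1.07, 0.9],
    [-3.6, -1.07, 0.9],
    [-3.6, -1.07, 0.9],
    [-3.6, -1.07, 0.9],
    [-3.6, -1.07, 0.9],
    [-3.6, -1.07, 0.9],
    [0, 0, 0],
    [0, 0, 0]
  ],
  "turn": [
    [0, 0, 0],
    [0, 0, 0],
    [0, 0, 0],
    [0, 0, 0],
    [0, 0, 0],
    [0, 0, 0],
    [0, 0, 0],
    [0, 0, 0],
    [0, 0, 0],
    [0, 0, 0],
    [0, 0, 0],
    [0, 0, 0],
    [0, 0, -8.85],
    [0, 0, -8.85],
    [0, 0, 0],
    [0, 0, 0]
  ],
  "force": 40
}}

```text
time_s: 2.15
tcp_pos: [0.6223, 0.1792, 0.1049]
tcp_rot: [-3.142, -0.001, 3.052]
force: [-0.4, 0.1, 0.5]
opening: 0.0856
finger_force: 0.0
```

```bash
python3 -c "
from h import *
plan(.626,.171,.002,3.053)
p,d,m=cap('wrist'); save(p,'w0.png'); print(np.round(m['T'],3).tolist(),m['fx'])
c=cloud(d,m)
w=c[(d>0)&(c[...,2]>.009)&(c[...,2]<.025)&(np.hypot(c[...,0]-.626,c[...,1]-.171)<.035)]
print(len(w), w.mean(0) if len(w) else 0,(w.min(0)+w.max(0))/2 if len(w) else 0)
detect()"
```

```text
tcp [0.6223 0.1792 0.1049] rot [-3.142e+00 -1.000e-03  3.052e+00] q6 0.24 t 2.1 open 0.086 F [-0.4  0.1  0.5] ff 0.0
 slide [-0.46 -0.78 10.29] rows>=1.7 turn [-0.  -0.1 -0.1]
[[0.091, -0.958, -0.272, 0.553], [0.996, 0.087, 0.026, 0.185], [-0.001, -0.273, 0.962, 0.247], [0.0, 0.0, 0.0, 1.0]] 282.6540092842221
1857 [0.62593924 0.16875306 0.01305968] [0.62676356 0.16878724 0.01245031]
x 0.380 y 0.104 h 0.045   39 x   8 mm, long axis 5 deg, n 496
x 0.625 y 0.171 h 0.016   48 x  44 mm, long axis 104 deg, n 194
x 0.404 y 0.237 h 0.048   50 x  50 mm, long axis 21 deg, n 590
x 0.495 y 0.215 h 0.015   41 x  37 mm, long axis 97 deg, n 166
x 0.590 y 0.292 h 0.017   38 x  36 mm, long axis 80 deg, n 175
x 0.474 y 0.330 h 0.031   40 x  35 mm, long axis 97 deg, n 312
x 0.561 y 0.396 h 0.014  103 x  20 mm, long axis 68 deg, n 378
x 0.394 y 0.495 h 0.058   71 x  26 mm, long axis 26 deg, n 760
```

View pics/w0.png

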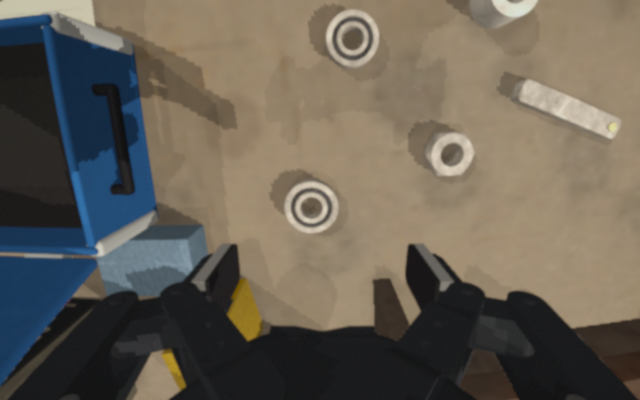

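The wrist view shows the large bearing at (311,207), the small one at (352,38), the nut at (452,153) and the gauge at (568,108). The grasp is well aligned.

{"method": "drive_tool", "body": {
  "grip": [0, 0, 0, 0, 0, 0, 0.6, 0.6, 0.6, 0.6, 0.6, 0.6, 0.6, 0.6],
  "slide": [
    [-0.45, -0.9, 2],
    [0, 0, 3],
    [0, 0, 3],
    [0, 0, 2.6],
    [0, 0, 0],
    [0, 0, 0],
    [0, 0, 0],
    [0, 0, 0],
    [0, 0, 0],
    [0, 0, 0],
    [0, 0, 0],
    [0, 0, 0],
    [0, 0, 0],
    [0, 0, 0]
  ],
  "turn": [
    [0, 0, 0],
    [0, 0, 0],
    [0, 0, 0],
    [0, 0, 0],
    [0, 0, 0],
    [0, 0, 0],
    [0, 0, 0],
    [0, 0, 0],
    [0, 0, 0],
    [0, 0, 0],
    [0, 0, 0],
    [0, 0, 0],
    [0, 0, 0],
    [0, 0, 0]
  ],
  "force": 40
}}

```text
time_s: 4.0
tcp_pos: [0.6269, 0.1698, 0.0005]
tcp_rot: [3.141, 0.001, 3.054]
force: [-1.7, 0.6, 6.2]
opening: 0.0451
finger_force: 40.1
```

{"method": "drive_tool", "body": {
  "grip": [0.6, 0.6, 0.6, 0.6, 0.6],
  "slide": [
    [0, 0, -2],
    [0, 0, -4],
    [0, 0, -4],
    [0, 0, -4.5],
    [0, 0, 0]
  ],
  "turn": [
    [0, 0, 0],
    [0, 0, 0],
    [0, 0, 0],
    [0, 0, 0],
    [0, 0, 0]
  ]
}}

```text
time_s: 4.62
tcp_pos: [0.6282, 0.1699, 0.1485]
tcp_rot: [3.14, 0.007, 3.054]
force: [0.7, -0.3, -1.5]
opening: 0.0448
finger_force: 43.6
```

```bash
python3 -c "
from h import *
plan(.53,.12,.15,3.053)
plan(.53,-.20,.15)
plan(.5585,-.2413,.15)
detect()"
```

```text
tcp [0.6282 0.1699 0.1485] rot [3.14  0.007 3.054] q6 0.22 t 4.6 open 0.045 F [ 0.7 -0.3 -1.5] ff 43.6
 slide [ 9.34 -5.84 -0.22] rows>=1.8 turn [0.1 0.4 0. ]
tcp [0.6282 0.1699 0.1485] rot [3.14  0.007 3.054] q6 0.22 t 4.6 open 0.045 F [ 0.7 -0.3 -1.5] ff 43.6
 slide [  6.53 -37.71  -0.25] rows>=6.1 turn [0.1 0.4 0. ]
tcp [0.6282 0.1699 0.1485] rot [3.14  0.007 3.054] q6 0.22 t 4.6 open 0.045 F [ 0.7 -0.3 -1.5] ff 43.6
 slide [  3.33 -41.58  -0.24] rows>=6.7 turn [0.1 0.4 0. ]
x 0.378 y 0.104 h 0.045   37 x   8 mm, long axis 3 deg, n 501
x 0.403 y 0.237 h 0.048   51 x  50 mm, long axis 70 deg, n 591
x 0.495 y 0.216 h 0.016   40 x  37 mm, long axis 97 deg, n 165
x 0.589 y 0.291 h 0.018   38 x  36 mm, long axis 80 deg, n 178
x 0.474 y 0.328 h 0.031   40 x  35 mm, long axis 97 deg, n 314
x 0.561 y 0.396 h 0.014  100 x  20 mm, long axis 68 deg, n 378
x 0.394 y 0.496 h 0.059   67 x  25 mm, long axis 27 deg, n 734
```

{"method": "drive_tool", "body": {
  "grip": [0.6, 0.6, 0.6, 0.6, 0.6, 0.6, 0.6, 0.6, 0.6, 0.6, 0.6, 0.6, 0.6, 0.6, 0.6],
  "slide": [
    [3.1, -1.9, 0],
    [3.1, -1.9, 0],
    [3.1, -1.9, 0],
    [-0.35, -4, 0],
    [-0.35, -4, 0],
    [-0.35, -4, 0],
    [-0.35, -4, 0],
    [-0.35, -4, 0],
    [-0.35, -4, 0],
    [-0.35, -4, 0],
    [-0.35, -4, 0],
    [-1.6, -2, 0],
    [-1.6, -2, 0],
    [0, 0, 0],
    [0, 0, 0]
  ],
  "turn": [
    [0, 0, 0],
    [0, 0.4, 0],
    [0, 0, 0],
    [0, 0, 0],
    [0, 0, 0],
    [0, 0, 0],
    [0, 0, 0],
    [0, 0, 0],
    [0, 0, 0],
    [0, 0, 0],
    [0, 0, 0],
    [0, 0, 0],
    [0, 0, 0],
    [0, 0, 0],
    [0, 0, 0]
  ]
}}

```text
time_s: 6.55
tcp_pos: [0.5563, -0.2421, 0.1429]
tcp_rot: [3.14, -0.009, 3.054]
force: [-0.0, 0.1, -0.7]
opening: 0.0453
finger_force: 43.6
```

```bash
python3 -c "
from h import *
plan(.5585,-.2413,.016,3.053)
p,d,m=cap('wrist'); save(p,'w1.png'); p,d,m=cap('side');c=cloud(d,m);save(p,'s1.png')
p,d,m=cap('scene');c=cloud(d,m)
# drawer walls top points z .03-.045
w=c[(d>0)&(c[...,2]>.03)&(c[...,2]<.055)&(c[...,1]<-.17)&(c[...,1]>-.34)&(c[...,0]>.44)&(c[...,0]<.64)]
q=(w[:,:2]-[.5446,-.0694])@np.array([[np.cos(-.0886),-np.sin(-.0886)],[np.sin(-.0886),np.cos(-.0886)]])
print(q.min(0),q.max(0),np.percentile(q,[2,98],axis=0))
"
```

```text
tcp [ 0.5563 -0.2421  0.1429] rot [ 3.14  -0.009  3.054] q6 -0.46 t 6.5 open 0.045 F [-0.   0.1 -0.7] ff 43.6
 slide [-0.33  0.09 12.69] rows>=2.0 turn [ 0.1 -0.5  0. ]
[-0.07708174 -0.2625589 ] [ 0.0774538  -0.09533069] [[-0.07018536 -0.26170732]
 [ 0.06920624 -0.09930767]]
```

View pics/w1.png

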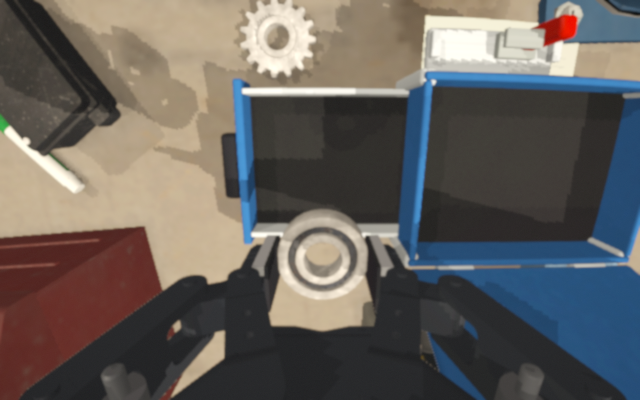

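The wrist view shows the held bearing at (322,255). The drawer interior lies at (250-405, 95-235), empty, and the sprocket is at (277,37).

{"method": "drive_tool", "body": {
  "grip": [0.6, 0.6, 0.6, 0.6, 0.6, 0.6, 0.25, 0.25, 0.25, 0.25, 0.25, 0.25, 0.25, 0.25],
  "slide": [
    [-0.3, 0.1, 3],
    [0, 0, 4],
    [0, 0, 4],
    [0, 0, 1.9],
    [0, 0, 0],
    [0, 0, 0],
    [0, 0, 0],
    [0, 0, 0],
    [0, 0, 0],
    [0, 0, -2],
    [0, 0, -4],
    [0, 0, -4],
    [0, 0, -4],
    [0, 0, 0]
  ],
  "turn": [
    [0, -0.5, 0],
    [0, 0, 0],
    [0, 0, 0],
    [0, 0, 0],
    [0, 0, 0],
    [0, 0, 0],
    [0, 0, 0],
    [0, 0, 0],
    [0, 0, 0],
    [0, 0, 0],
    [0, 0, 0],
    [0, 0, 0],
    [0, 0, 0],
    [0, 0, 0]
  ]
}}

```text
time_s: 8.45
tcp_pos: [0.5611, -0.2428, 0.1586]
tcp_rot: [-3.139, 0.007, 3.054]
force: [-0.9, -0.4, -0.4]
opening: 0.0643
finger_force: 0.0
```

```bash
cat >> h.py <<'E'
CC=np.array([.5446,-.0694]); CA=-.0886
RC=np.array([[np.cos(CA),-np.sin(CA)],[np.sin(CA),np.cos(CA)]])
def loc(p): return (np.asarray(p)[...,:2]-CC)@RC
def wor(x,y): return CC+RC@np.array([x,y])
E
python3 -c "
from h import *
plan(.53,-.20,.15); plan(.53,.03,.15); plan(.495,.215,.10,3.053)
for n in ['scene','wrist']:
  p,d,m=cap(n);c=cloud(d,m);L=loc(c)
  w=(d>0)&(c[...,2]>.019)&(c[...,2]<.03)&(np.abs(L[...,0])<.058)&(L[...,1]<-.11)&(L[...,1]>-.23)
  q=L[w]; print(n,len(q),q.min(0) if len(q) else '',q.max(0) if len(q) else '', c[w][:,2].mean() if len(q) else '')
detect()
"
```

```text
tcp [ 0.5611 -0.2428  0.1586] rot [-3.139  0.007  3.054] q6 -0.46 t 8.4 open 0.064 F [-0.9 -0.4 -0.4] ff 0.0
 slide [3.48 3.99 0.82] rows>=0.9 turn [-0.2  0.4 -0. ]
tcp [ 0.5611 -0.2428  0.1586] rot [-3.139  0.007  3.054] q6 -0.46 t 8.4 open 0.064 F [-0.9 -0.4 -0.4] ff 0.0
 slide [ 5.5  26.9   0.74] rows>=4.4 turn [-0.2  0.4 -0. ]
tcp [ 0.5611 -0.2428  0.1586] rot [-3.139  0.007  3.054] q6 -0.46 t 8.4 open 0.064 F [-0.9 -0.4 -0.4] ff 0.0
 slide [10.65 45.04  5.66] rows>=7.5 turn [-0.2  0.4  0. ]
scene 233 [ 0.00702823 -0.19474025] [ 0.0554729  -0.14902535] 0.022358751068136593
wrist 1393 [ 0.00801152 -0.19390134] [ 0.05434036 -0.14756252] 0.023049349742505356
x 0.377 y 0.104 h 0.045   34 x   9 mm, long axis 177 deg, n 491
x 0.403 y 0.238 h 0.048   50 x  49 mm, long axis 64 deg, n 589
x 0.495 y 0.216 h 0.016   41 x  37 mm, long axis 99 deg, n 166
x 0.589 y 0.291 h 0.018   38 x  35 mm, long axis 85 deg, n 173
x 0.474 y 0.330 h 0.031   38 x  37 mm, long axis 127 deg, n 317
x 0.561 y 0.396 h 0.014  100 x  20 mm, long axis 68 deg, n 376
x 0.394 y 0.496 h 0.058   67 x  26 mm, long axis 29 deg, n 728
```

{"method": "drive_tool", "body": {
  "grip": [0.25, 0.25, 0.25, 0.25, 0.25, 0.25, 0, 0, 0, 0, 0, 0],
  "slide": [
    [3.5, 4, 0],
    [0.4, 4.6, 0.1],
    [0.4, 4.6, 0.1],
    [0.4, 4.6, 0.1],
    [0.4, 4.6, 0.1],
    [0.4, 4.6, 0.1],
    [1.3, 4.5, 1],
    [1.3, 4.5, 1.3],
    [1.3, 4.5, 1.3],
    [1.3, 4.5, 1.3],
    [0, 0, 0],
    [0, 0, 0]
  ],
  "turn": [
    [-0.2, 0.4, 0],
    [0, 0, 0],
    [0, 0, 0],
    [0, 0, 0],
    [0, 0, 0],
    [0, 0, 0],
    [0, 0, 0],
    [0, 0, 0],
    [0, 0, 0],
    [0, 0, 0],
    [0, 0, 0],
    [0, 0, 0]
  ]
}}

```text
time_s: 10.1
tcp_pos: [0.4921, 0.2156, 0.102]
tcp_rot: [3.139, -0.007, 3.054]
force: [0.5, -0.8, 0.2]
opening: 0.0851
finger_force: 0.0
```

```bash
cat >> h.py <<'E'
def wfind(x,y,zlo,rad=.035):
    p,d,m=cap('wrist');c=cloud(d,m)
    w=c[(d>0)&(c[...,2]>zlo)&(c[...,2]<zlo+.025)&(np.hypot(c[...,0]-x,c[...,1]-y)<rad)]
    if len(w): print('wrist find',len(w),((w.min(0)+w.max(0))/2).round(4),'size',(w.max(0)-w.min(0)).round(3))
    return w
E
python3 -c "
from h import *
wfind(.495,.215,.009)
plan(.495,.215,-.002,3.053)
detect()"
```

```text
wrist find 1381 [0.4958 0.2127 0.0125] size [0.039 0.039 0.007]
tcp [0.4924 0.2152 0.1024] rot [ 3.139 -0.006  3.053] q6 0.34 t 10.2 open 0.085 F [-0.1  0.6  0.6] ff 0.0
 slide [-0.32 -0.03 10.44] rows>=1.7 turn [ 0.2 -0.3  0. ]
x 0.381 y 0.103 h 0.045   42 x   6 mm, long axis 0 deg, n 502
x 0.403 y 0.237 h 0.048   52 x  49 mm, long axis 131 deg, n 588
x 0.495 y 0.216 h 0.015   39 x  37 mm, long axis 99 deg, n 166
x 0.589 y 0.292 h 0.018   38 x  35 mm, long axis 143 deg, n 174
x 0.474 y 0.329 h 0.032   39 x  36 mm, long axis 97 deg, n 314
x 0.561 y 0.396 h 0.014  101 x  19 mm, long axis 67 deg, n 377
x 0.393 y 0.497 h 0.059   67 x  26 mm, long axis 26 deg, n 744
```

Next I grasp the small bearing and lift it.

{"method": "drive_tool", "body": {
  "grip": [0, 0, 0, 0, 0, 0, 0.7, 0.7, 0.7, 0.7, 0.7, 0.7, 0.7, 0.7, 0.7, 0.7, 0.7, 0.7],
  "slide": [
    [-0.3, -0.1, 2],
    [0, 0, 3],
    [0, 0, 3],
    [0, 0, 2.4],
    [0, 0, 0],
    [0, 0, 0],
    [0, 0, 0],
    [0, 0, 0],
    [0, 0, 0],
    [0, 0, 0],
    [0, 0, 0],
    [0, 0, 0],
    [0, 0, 0],
    [0, 0, -2],
    [0, 0, -4],
    [0, 0, -4],
    [0, 0, -4.5],
    [0, 0, 0]
  ],
  "turn": [
    [0, -0.3, 0],
    [0, 0, 0],
    [0, 0, 0],
    [0, 0, 0],
    [0, 0, 0],
    [0, 0, 0],
    [0, 0, 0],
    [0, 0, 0],
    [0, 0, 0],
    [0, 0, 0],
    [0, 0, 0],
    [0, 0, 0],
    [0, 0, 0],
    [0, 0, 0],
    [0, 0, 0],
    [0, 0, 0],
    [0, 0, 0],
    [0, 0, 0]
  ]
}}

```text
time_s: 12.45
tcp_pos: [0.4968, 0.215, 0.1473]
tcp_rot: [3.136, 0.006, 3.054]
force: [-0.2, 0.6, -1.4]
opening: 0.0381
finger_force: 40.5
```

```bash
python3 -c "
from h import *
x,y=wor(-.029,-.171);print(x,y)
plan(.53,.03,.15);plan(x,y,.15,3.053)
detect()"
```

```text
0.5005829641350993 -0.23716322765632536
tcp [0.4968 0.215  0.1473] rot [3.136 0.006 3.054] q6 0.34 t 12.4 open 0.038 F [-0.2  0.6 -1.4] ff 40.5
 slide [ -4.92 -18.13  -0.35] rows>=3.0 turn [0.3 0.3 0. ]
tcp [0.4968 0.215  0.1473] rot [3.136 0.006 3.054] q6 0.34 t 12.4 open 0.038 F [-0.2  0.6 -1.4] ff 40.5
 slide [ -4.33 -45.    -0.5 ] rows>=7.2 turn [0.3 0.3 0.1]
x 0.380 y 0.104 h 0.045   39 x   8 mm, long axis 180 deg, n 489
x 0.404 y 0.237 h 0.048   52 x  50 mm, long axis 42 deg, n 593
x 0.589 y 0.292 h 0.018   37 x  36 mm, long axis 51 deg, n 171
x 0.474 y 0.329 h 0.032   39 x  36 mm, long axis 97 deg, n 317
x 0.561 y 0.396 h 0.014  100 x  20 mm, long axis 67 deg, n 383
x 0.393 y 0.495 h 0.059   68 x  24 mm, long axis 26 deg, n 737
```

{"method": "drive_tool", "body": {
  "grip": [0.7, 0.7, 0.7, 0.7, 0.7, 0.7, 0.7, 0.7, 0.7, 0.7, 0.7, 0.7, 0.7],
  "slide": [
    [-1.2, -4.5, -0.1],
    [-1.2, -4.5, -0.1],
    [-1.2, -4.5, -0.1],
    [-1.2, -4.5, 0],
    [0.1, -4.5, 0],
    [0.1, -4.5, 0],
    [0.1, -4.5, 0],
    [0.1, -4.5, 0],
    [0.1, -4.5, 0],
    [0.1, -4.5, 0],
    [0, 0, 0],
    [0, 0, 0],
    [0, 0, 0]
  ],
  "turn": [
    [0.3, 0.3, 0],
    [0, 0, 0],
    [0, 0, 0],
    [0, 0, 0],
    [0, 0, 0],
    [0, 0, 0],
    [0, 0, 0],
    [0, 0, 0],
    [0, 0, 0],
    [0, 0, 0],
    [0, 0, 0],
    [0, 0, 0],
    [0, 0, 0]
  ]
}}

```text
time_s: 14.12
tcp_pos: [0.4975, -0.2364, 0.1467]
tcp_rot: [-3.14, -0.006, 3.055]
force: [-0.5, 0.5, -0.5]
opening: 0.0382
finger_force: 40.6
```

```bash
python3 -c "
from h import *
x,y=wor(-.029,-.171)
plan(x,y,.014,3.053)"
```

```text
tcp [ 0.4975 -0.2364  0.1467] rot [-3.14  -0.006  3.055] q6 -0.51 t 14.1 open 0.038 F [-0.5  0.5 -0.5] ff 40.6
 slide [-0.39 -0.03 13.27] rows>=2.1 turn [-0.1 -0.3  0.1]
```

{"method": "drive_tool", "body": {
  "grip": [0.7, 0.7, 0.7, 0.7, 0.7, 0.7, 0.3, 0.3, 0.3, 0.3, 0.3, 0.3, 0.3, 0.3],
  "slide": [
    [-0.4, 0, 3],
    [0, 0, 4],
    [0, 0, 4],
    [0, 0, 2.3],
    [0, 0, 0],
    [0, 0, 0],
    [0, 0, 0],
    [0, 0, 0],
    [0, 0, 0],
    [0, 0, -2],
    [0, 0, -4],
    [0, 0, -4],
    [0, 0, -4],
    [0, 0, 0]
  ],
  "turn": [
    [0, -0.3, 0],
    [0, 0, 0],
    [0, 0, 0],
    [0, 0, 0],
    [0, 0, 0],
    [0, 0, 0],
    [0, 0, 0],
    [0, 0, 0],
    [0, 0, 0],
    [0, 0, 0],
    [0, 0, 0],
    [0, 0, 0],
    [0, 0, 0],
    [0, 0, 0]
  ]
}}

```text
time_s: 15.88
tcp_pos: [0.5027, -0.2387, 0.1574]
tcp_rot: [-3.137, 0.005, 3.054]
force: [0.8, 0.3, -0.8]
opening: 0.06
finger_force: 0.0
```

```bash
python3 -c "
from h import *
plan(.53,-.2,.15);plan(.53,.12,.15);plan(.561,.396,.10,np.radians(68+90)-0)
plan(.59,.292,.1,3.053)
plan(.474,.329,.1,3.053)
p,d,m=cap('wrist');c=cloud(d,m);L=loc(c);save(p,'w2.png')
w=(d>0)&(c[...,2]>.019)&(c[...,2]<.035)&(np.abs(L[...,0])<.058)&(L[...,1]<-.11)&(L[...,1]>-.23)
lab,n=ni.label(w)
for i in range(1,n+1):
  q=L[lab==i]
  if len(q)>60: print(len(q),q.min(0).round(3),q.max(0).round(3),c[lab==i][:,2].mean())
detect()
"
```

```text
tcp [ 0.5027 -0.2387  0.1574] rot [-3.137  0.005  3.054] q6 -0.51 t 15.9 open 0.060 F [ 0.8  0.3 -0.8] ff 0.0
 slide [-2.37  4.1   0.74] rows>=0.8 turn [-0.3  0.3 -0. ]
tcp [ 0.5027 -0.2387  0.1574] rot [-3.137  0.005  3.054] q6 -0.51 t 15.9 open 0.060 F [ 0.8  0.3 -0.8] ff 0.0
 slide [ 0.44 35.98  0.57] rows>=5.8 turn [-0.3  0.3 -0. ]
tcp [ 0.5027 -0.2387  0.1574] rot [-3.137  0.005  3.054] q6 -0.51 t 15.9 open 0.060 F [ 0.8  0.3 -0.8] ff 0.0
 slide [-0.2  63.76  5.45] rows>=10.2 turn [-0.2  0.3 17. ]
tcp [ 0.5027 -0.2387  0.1574] rot [-3.137  0.005  3.054] q6 -0.51 t 15.9 open 0.060 F [ 0.8  0.3 -0.8] ff 0.0
 slide [-4.01 53.66  5.52] rows>=8.7 turn [-0.3  0.3  0. ]
tcp [ 0.5027 -0.2387  0.1574] rot [-3.137  0.005  3.054] q6 -0.51 t 15.9 open 0.060 F [ 0.8  0.3 -0.8] ff 0.0
 slide [ 7.87 56.33  5.44] rows>=9.1 turn [-0.3  0.3  0. ]
1017 [-0.046 -0.192] [-0.006 -0.152] 0.023059723841293386
1215 [ 0.008 -0.194] [ 0.055 -0.148] 0.02305700359437143
x 0.379 y 0.104 h 0.045   37 x   8 mm, long axis 180 deg, n 501
x 0.403 y 0.237 h 0.048   53 x  49 mm, long axis 69 deg, n 595
x 0.589 y 0.293 h 0.017   39 x  37 mm, long axis 131 deg, n 173
x 0.474 y 0.329 h 0.032   38 x  35 mm, long axis 97 deg, n 315
x 0.560 y 0.396 h 0.014  100 x  20 mm, long axis 67 deg, n 375
x 0.392 y 0.495 h 0.059   68 x  25 mm, long axis 28 deg, n 739
```

Both bearings are in the drawer. I'm close to it now, so I'll shut it next.

```bash
python3 -c "
from h import *
x,y=wor(0,-.305);plan(x,y,.022,3.053)
d=np.load('scene0.npz');c=d['c'];L=loc(c);p=d['p'].astype(int)
w=(d['d']>0)&(c[...,2]>.005)&(c[...,2]<.06)&(abs(L[...,0])<.05)&(L[...,1]<-.235)&(L[...,1]>-.30)
q=np.c_[L[w],c[w][:,2]];print(q.min(0),q.max(0))
for z in np.arange(.005,.06,.005):
  k=(q[:,2]>z)&(q[:,2]<z+.005)
  if k.any():print(z.round(3),q[k].min(0)[:2].round(3),q[k].max(0)[:2].round(3))
"
```

```text
tcp [ 0.5014 -0.2378  0.1542] rot [-3.14   0.     3.054] q6 -0.51 t 16.0 open 0.060 F [-0.  -0.1 -0.3] ff 0.0
 slide [ -2.8  -13.32  13.25] rows>=3.0 turn [-0.1  0.   0. ]
[-0.04983419 -0.26299308  0.00556726] [ 0.04922689 -0.23852029  0.03916699]
0.005 [-0.05  -0.247] [-0.018 -0.245]
0.01 [-0.049 -0.248] [-0.022 -0.246]
0.015 [-0.047 -0.248] [ 0.048 -0.245]
0.02 [-0.05  -0.262] [ 0.048 -0.245]
0.025 [-0.049 -0.263] [ 0.049 -0.246]
0.03 [-0.049 -0.263] [ 0.048 -0.24 ]
0.035 [-0.05 -0.26] [ 0.049 -0.239]
```

{"method": "drive_tool", "body": {
  "grip": [0.6, 1, 1, 1, 1, 1, 1, 1, 1, 1],
  "slide": [
    [-0.9, -4.4, 0],
    [-0.9, -4.4, 0],
    [-1, -4.5, 0],
    [0, 0, 3.3],
    [0, 0, 3.3],
    [0, 0, 3.3],
    [0, 0, 3.3],
    [0, 0, 0],
    [0, 0, 0],
    [0, 0, 0]
  ],
  "turn": [
    [0, 0, 0],
    [0, 0, 0],
    [0, 0, 0],
    [0, 0, 0],
    [0, 0, 0],
    [0, 0, 0],
    [0, 0, 0],
    [0, 0, 0],
    [0, 0, 0],
    [0, 0, 0]
  ]
}}

```text
time_s: 17.23
tcp_pos: [0.5182, -0.3735, 0.0238]
tcp_rot: [-3.139, 0.002, 3.054]
force: [-0.9, -0.8, 0.3]
opening: 0.0002
finger_force: 0.0
```

{"method": "drive_tool", "body": {
  "grip": [1, 1, 1, 1, 1, 1, 1, 1, 1, 1, 1, 1],
  "slide": [
    [0, 1.5, 0],
    [0, 1.5, 0],
    [0, 1.5, 0],
    [0, 1.5, 0],
    [0, 1.5, 0],
    [0, 1.5, 0],
    [0, 1.5, 0],
    [0, 1.5, 0],
    [0, 1.5, 0],
    [0, 1.5, 0],
    [0, 0, 0],
    [0, 0, 0]
  ],
  "turn": [
    [0, 0, 0],
    [0, 0, 0],
    [0, 0, 0],
    [0, 0, 0],
    [0, 0, 0],
    [0, 0, 0],
    [0, 0, 0],
    [0, 0, 0],
    [0, 0, 0],
    [0, 0, 0],
    [0, 0, 0],
    [0, 0, 0]
  ]
}}

```text
time_s: 18.73
tcp_pos: [0.5307, -0.2234, 0.022]
tcp_rot: [-3.14, -0.0, 3.054]
force: [-0.1, 0.3, 0.0]
opening: -0.0
finger_force: 0.0
```

```bash
cat >> h.py <<'E'
def drawer():
    for n in ('scene','side'):
        p,d,m=cap(n);c=cloud(d,m);L=loc(c)
        w=(d>0)&(c[...,2]>.022)&(c[...,2]<.036)&(abs(L[...,0])<.03)&(L[...,1]<-.09)&(L[...,1]>-.285)&(p.max(-1)<90)
        q=L[w]
        if len(q)>5: print(n,'pull face y',np.percentile(q[:,1],[1,5,20]).round(4),len(q))
E
python3 -c "
from h import *
s=r.get_state();print(s['tcp_pos'],s['force'],loc(s['tcp_pos']))
drawer()"
```

```text
[ 0.53065925 -0.22339716  0.02197233] [-0.06474449  0.27074216  0.00415764] [-0.00025976 -0.15462665]
scene pull face y [-0.1685 -0.167  -0.1379] 136
```

{"method": "drive_tool", "body": {
  "grip": [1, 1, 1, 1, 1],
  "slide": [
    [0, 0.6, 0],
    [0, 0.5, 0],
    [0, 0.4, 0],
    [0, 0.2, 0],
    [0, 0, 0]
  ],
  "turn": [
    [0, 0, 0],
    [0, 0, 0],
    [0, 0, 0],
    [0, 0, 0],
    [0, 0, 0]
  ]
}}

```text
time_s: 19.45
tcp_pos: [0.5326, -0.2076, 0.0227]
tcp_rot: [-3.138, 0.001, 3.053]
force: [-1.0, -6.6, 2.9]
opening: 0.0
finger_force: 0.7
```

{"method": "drive_tool", "body": {
  "grip": [1, 1, 1],
  "slide": [
    [0, 0.2, 0],
    [0, 0.1, 0],
    [0, 0, 0]
  ],
  "turn": [
    [0, 0, 0],
    [0, 0, 0],
    [0, 0, 0]
  ]
}}

```text
time_s: 19.82
tcp_pos: [0.5332, -0.2071, 0.0233]
tcp_rot: [-3.133, 0.002, 3.051]
force: [-3.7, -18.1, 4.9]
opening: -0.0003
finger_force: 0.7
```

{"method": "drive_tool", "body": {
  "grip": [1, 1, 1, 1, 1, 1],
  "slide": [
    [0, -3, 0],
    [0, -3, 0],
    [0, 0, -5],
    [0, 0, -5],
    [0, 0, -4],
    [0, 0, 0]
  ],
  "turn": [
    [0, 0, 0],
    [0, 0, 0],
    [0, 0, 0],
    [0, 0, 0],
    [0, 0, 0],
    [0, 0, 0]
  ]
}}

```text
time_s: 20.58
tcp_pos: [0.5286, -0.2636, 0.1656]
tcp_rot: [-3.137, 0.005, 3.054]
force: [0.6, 0.7, -1.1]
opening: 0.0002
finger_force: 0.0
```

```bash
python3 -c "
from h import *
drawer()
plan(.53,-.16,.16,3.053);plan(.53,.12,.15,3.053);plan(.474,.329,.12,3.053)
detect()"
```

```text
scene pull face y [-0.1257 -0.125  -0.1242] 176
tcp [ 0.5273 -0.2628  0.162 ] rot [-3.14   0.     3.054] q6 -0.52 t 20.7 open -0.000 F [ 0.1 -0.6 -0.3] ff 0.0
 slide [ 0.63 10.27  0.19] rows>=1.6 turn [-0.1  0.   0.1]
tcp [ 0.5273 -0.2628  0.162 ] rot [-3.14   0.     3.054] q6 -0.52 t 20.7 open -0.000 F [ 0.1 -0.6 -0.3] ff 0.0
 slide [ 3.08 38.16  1.14] rows>=6.1 turn [-0.1  0.   0.1]
tcp [ 0.5273 -0.2628  0.162 ] rot [-3.14   0.     3.054] q6 -0.52 t 20.7 open -0.000 F [ 0.1 -0.6 -0.3] ff 0.0
 slide [10.49 58.5   4.11] rows>=9.5 turn [-0.1  0.   0.1]
x 0.380 y 0.105 h 0.044   39 x   9 mm, long axis 179 deg, n 486
x 0.403 y 0.238 h 0.048   51 x  50 mm, long axis 141 deg, n 589
x 0.590 y 0.292 h 0.018   36 x  35 mm, long axis 147 deg, n 176
x 0.474 y 0.329 h 0.031   38 x  36 mm, long axis 99 deg, n 316
x 0.561 y 0.396 h 0.014  100 x  20 mm, long axis 67 deg, n 368
x 0.393 y 0.496 h 0.059   67 x  27 mm, long axis 28 deg, n 730
```

{"method": "drive_tool", "body": {
  "grip": [1, 1, 1, 1, 1, 0, 0, 0, 0, 0, 0, 0, 0, 0, 0],
  "slide": [
    [0.4, 4.75, 0.1],
    [0.4, 4.75, 0.1],
    [0.4, 4.75, 0.1],
    [0.4, 4.75, 0.1],
    [0.4, 4.75, 0.1],
    [0.4, 4.75, 0.1],
    [0.4, 4.75, 0.1],
    [0.4, 4.75, 0.1],
    [1.85, 5.1, 0.8],
    [1.85, 5.1, 0.8],
    [1.85, 5.1, 0.8],
    [1.85, 5.1, 0.8],
    [0, 0, 0],
    [0, 0, 0],
    [0, 0, 0]
  ],
  "turn": [
    [0, 0, 0],
    [0, 0, 0],
    [0, 0, 0],
    [0, 0, 0],
    [0, 0, 0],
    [0, 0, 0],
    [0, 0, 0],
    [0, 0, 0],
    [0, 0, 0],
    [0, 0, 0],
    [0, 0, 0],
    [0, 0, 0],
    [0, 0, 0],
    [0, 0, 0],
    [0, 0, 0]
  ]
}}

```text
time_s: 22.6
tcp_pos: [0.4733, 0.3267, 0.1209]
tcp_rot: [-3.139, -0.0, 3.052]
force: [-0.0, -0.2, -0.1]
opening: 0.0854
finger_force: 0.0
```

```bash
python3 -c "
from h import *
wfind(.474,.329,.022)
plan(.474,.328,.002,3.053)"
```

```text
wrist find 1161 [0.4744 0.327  0.027 ] size [0.037 0.038 0.01 ]
tcp [0.4734 0.3267 0.1211] rot [-3.14  -0.     3.052] q6 0.55 t 22.6 open 0.085 F [-1.1  0.4  0.2] ff 0.0
 slide [-0.05  0.16 11.91] rows>=1.9 turn [-0.1 -0.  -0.1]
```

{"method": "drive_tool", "body": {
  "grip": [0, 0, 0, 0, 0, 0.7, 0.7, 0.7, 0.7, 0.7, 0.7, 0.7, 0.7, 0.7, 0.7, 0.7, 0.7, 0.7],
  "slide": [
    [0, 0.1, 3],
    [0, 0, 3],
    [0, 0, 3],
    [0, 0, 2.8],
    [0, 0, 0],
    [0, 0, 0],
    [0, 0, 0],
    [0, 0, 0],
    [0, 0, 0],
    [0, 0, 0],
    [0, 0, 0],
    [0, 0, 0],
    [0, 0, 0],
    [0, 0, -3],
    [0, 0, -4],
    [0, 0, -4],
    [0, 0, -5],
    [0, 0, 0]
  ],
  "turn": [
    [0, 0, 0],
    [0, 0, 0],
    [0, 0, 0],
    [0, 0, 0],
    [0, 0, 0],
    [0, 0, 0],
    [0, 0, 0],
    [0, 0, 0],
    [0, 0, 0],
    [0, 0, 0],
    [0, 0, 0],
    [0, 0, 0],
    [0, 0, 0],
    [0, 0, 0],
    [0, 0, 0],
    [0, 0, 0],
    [0, 0, 0],
    [0, 0, 0]
  ]
}}

```text
time_s: 24.9
tcp_pos: [0.4746, 0.3298, 0.1677]
tcp_rot: [3.139, 0.007, 3.054]
force: [1.0, 0.6, -0.9]
opening: 0.0369
finger_force: 40.3
```

```bash
python3 -c "
from h import *
x,y=wor(-.01,-.055);print(x,y)
plan(.53,.12,.17);plan(x,y,.17,3.053)
detect()"
```

```text
0.5297725971048903 -0.12329942600238052
tcp [0.4746 0.3298 0.1677] rot [3.139 0.007 3.054] q6 0.55 t 24.9 open 0.037 F [ 1.   0.6 -0.9] ff 40.3
 slide [ -7.35 -20.41  -0.23] rows>=3.5 turn [0.1 0.4 0. ]
tcp [0.4746 0.3298 0.1677] rot [3.139 0.007 3.054] q6 0.55 t 24.9 open 0.037 F [ 1.   0.6 -0.9] ff 40.3
 slide [ -9.46 -44.65  -0.27] rows>=7.3 turn [0.1 0.4 0.1]
x 0.377 y 0.103 h 0.046   34 x   7 mm, long axis 8 deg, n 493
x 0.404 y 0.237 h 0.048   51 x  50 mm, long axis 74 deg, n 592
x 0.589 y 0.292 h 0.018   38 x  35 mm, long axis 87 deg, n 176
x 0.561 y 0.396 h 0.014  101 x  19 mm, long axis 68 deg, n 377
x 0.393 y 0.497 h 0.059   69 x  27 mm, long axis 23 deg, n 737
```

{"method": "drive_tool", "body": {
  "grip": [0.7, 0.7, 0.7, 0.7, 0.7, 0.7, 0.7, 0.7, 0.7, 0.7, 0.7, 0.7],
  "slide": [
    [-1.85, -5.1, 0],
    [-1.85, -5.1, 0],
    [-1.85, -5.1, 0],
    [-1.85, -5.1, 0],
    [0, -4.65, 0],
    [0, -4.65, 0],
    [0, -4.65, 0],
    [0, -4.65, 0],
    [0, -4.65, 0],
    [0, 0, 0],
    [0, 0, 0],
    [0, 0, 0]
  ],
  "turn": [
    [0, 0.4, 0],
    [0, 0, 0],
    [0, 0, 0],
    [0, 0, 0],
    [0, 0, 0],
    [0, 0, 0],
    [0, 0, 0],
    [0, 0, 0],
    [0, 0, 0],
    [0, 0, 0],
    [0, 0, 0],
    [0, 0, 0]
  ]
}}

```text
time_s: 26.45
tcp_pos: [0.5083, -0.1114, 0.1632]
tcp_rot: [-3.14, -0.008, 3.055]
force: [1.1, 0.3, -0.2]
opening: 0.0368
finger_force: 40.4
```

```bash
python3 -c "
from h import *
x,y=wor(-.03,-.045)
plan(x,y,.048,3.053)"
```

```text
tcp [ 0.5083 -0.1114  0.1632] rot [-3.14  -0.008  3.055] q6 -0.29 t 26.4 open 0.037 F [ 1.1  0.3 -0.2] ff 40.4
 slide [-0.33  0.02 11.52] rows>=1.8 turn [-0.1 -0.4  0.1]
```

{"method": "drive_tool", "body": {
  "grip": [0.7, 0.7, 0.7, 0.7, 0.7, 0.7, 0.35, 0.35, 0.35, 0.35, 0.35, 0.35, 0.35, 0.35],
  "slide": [
    [-0.3, 0, 3],
    [0, 0, 3],
    [0, 0, 3],
    [0, 0, 2.4],
    [0, 0, 0],
    [0, 0, 0],
    [0, 0, 0],
    [0, 0, 0],
    [0, 0, 0],
    [0, 0, -2],
    [0, 0, -3],
    [0, 0, -4],
    [0, 0, -3],
    [0, 0, 0]
  ],
  "turn": [
    [0, -0.4, 0],
    [0, 0, 0],
    [0, 0, 0],
    [0, 0, 0],
    [0, 0, 0],
    [0, 0, 0],
    [0, 0, 0],
    [0, 0, 0],
    [0, 0, 0],
    [0, 0, 0],
    [0, 0, 0],
    [0, 0, 0],
    [0, 0, 0],
    [0, 0, 0]
  ]
}}

```text
time_s: 28.2
tcp_pos: [0.5123, -0.1131, 0.1719]
tcp_rot: [-3.139, 0.004, 3.054]
force: [0.2, -0.3, -1.4]
opening: 0.0555
finger_force: 0.0
```

```bash
cat >> h.py <<'E'
def tray(names=('scene','wrist')):
    for nm in names:
        p,d,m=cap(nm);c=cloud(d,m);L=loc(c)
        w=(d>0)&(c[...,2]>.05)&(c[...,2]<.085)&(np.abs(L[...,0])<.062)&(np.abs(L[...,1])<.088)
        lab,n=ni.label(w)
        for i in range(1,n+1):
            q=L[lab==i]
            if len(q)>40: print(nm,len(q),q.min(0).round(3),q.max(0).round(3),'top',np.percentile(c[lab==i][:,2],97).round(3))
E
python3 -c "
from h import *
tray()
plan(.53,.12,.15,3.053);plan(.59,.292,.10,3.053)
detect()"
```

```text
scene 246 [-0.048 -0.066] [-0.009 -0.029] top 0.072
wrist 1326 [-0.046 -0.065] [-0.008 -0.028] top 0.074
tcp [ 0.5111 -0.1126  0.1693] rot [-3.14   0.     3.054] q6 -0.29 t 28.3 open 0.056 F [ 0.2  0.8 -0.9] ff 0.0
 slide [ 0.16 23.34  1.88] rows>=3.7 turn [-0.1  0.   0. ]
tcp [ 0.5111 -0.1126  0.1693] rot [-3.14   0.     3.054] q6 -0.29 t 28.3 open 0.056 F [ 0.2  0.8 -0.9] ff 0.0
 slide [-4.31 41.01  6.85] rows>=6.7 turn [-0.1  0.   0. ]
x 0.378 y 0.106 h 0.043   37 x  11 mm, long axis 1 deg, n 486
x 0.403 y 0.238 h 0.048   52 x  51 mm, long axis 68 deg, n 591
x 0.590 y 0.292 h 0.018   38 x  35 mm, long axis 138 deg, n 173
x 0.561 y 0.396 h 0.014  101 x  20 mm, long axis 67 deg, n 381
x 0.393 y 0.496 h 0.059   69 x  25 mm, long axis 28 deg, n 745
```

{"method": "drive_tool", "body": {
  "grip": [0.35, 0.35, 0.35, 0.35, 0.35, 0, 0, 0, 0, 0, 0, 0],
  "slide": [
    [0, 4.7, 0.3],
    [0, 4.7, 0.3],
    [0, 4.7, 0.4],
    [0, 4.7, 0.4],
    [0, 4.5, 0.5],
    [-1.1, 4.4, 1.2],
    [-1.1, 4.4, 1.2],
    [-1.1, 4.4, 1.2],
    [-1, 4.5, 1.3],
    [0, 0, 0],
    [0, 0, 0],
    [0, 0, 0]
  ],
  "turn": [
    [0, 0, 0],
    [0, 0, 0],
    [0, 0, 0],
    [0, 0, 0],
    [0, 0, 0],
    [0, 0, 0],
    [0, 0, 0],
    [0, 0, 0],
    [0, 0, 0],
    [0, 0, 0],
    [0, 0, 0],
    [0, 0, 0]
  ]
}}

```text
time_s: 29.85
tcp_pos: [0.5899, 0.2909, 0.1009]
tcp_rot: [-3.14, -0.0, 3.053]
force: [-0.4, -0.0, 0.3]
opening: 0.0856
finger_force: 0.0
```

```bash
python3 -c "
from h import *
w=wfind(.59,.292,.011)
w=w[w[:,2]>.012]
from scipy.spatial import ConvexHull
h=w[:,:2]
for a in range(0,60,5):
  t=np.radians(a); print(a,[round(1e3*np.ptp(h@[np.cos(t+k),np.sin(t+k)]),1) for k in (0,np.pi/3,2*np.pi/3)])
plan(.59,.291,-.001,3.053)"
```

```text
wrist find 1129 [0.5907 0.2895 0.0143] size [0.037 0.04  0.007]
0 [np.float64(36.9), np.float64(36.2), np.float64(36.2)]
5 [np.float64(38.1), np.float64(37.4), np.float64(37.4)]
10 [np.float64(39.1), np.float64(38.5), np.float64(38.5)]
15 [np.float64(39.9), np.float64(39.3), np.float64(39.3)]
20 [np.float64(40.4), np.float64(39.8), np.float64(39.9)]
25 [np.float64(40.5), np.float64(40.0), np.float64(40.3)]
30 [np.float64(40.4), np.float64(40.0), np.float64(40.4)]
35 [np.float64(40.0), np.float64(39.8), np.float64(40.1)]
40 [np.float64(39.3), np.float64(39.3), np.float64(39.6)]
45 [np.float64(38.4), np.float64(38.5), np.float64(38.7)]
50 [np.float64(37.4), np.float64(37.4), np.float64(37.7)]
55 [np.float64(36.3), np.float64(36.2), np.float64(36.5)]
tcp [0.5901 0.2909 0.1011] rot [-3.14   0.     3.053] q6 0.42 t 29.9 open 0.085 F [0.1 0.3 0.4] ff 0.0
 slide [1.000e-02 3.000e-02 1.021e+01] rows>=1.6 turn [-0.1  0.  -0. ]
```

{"method": "drive_tool", "body": {
  "grip": [0, 0, 0, 0, 0, 0, 0, 0.7, 0.7, 0.7, 0.7, 0.7, 0.7, 0.7, 0.7, 0.7, 0.7, 0.7, 0.7, 0.7],
  "slide": [
    [0, 0, 0],
    [0, 0, 0],
    [0, 0, 2],
    [0, 0, 3],
    [0, 0, 3],
    [0, 0, 2.3],
    [0, 0, 0],
    [0, 0, 0],
    [0, 0, 0],
    [0, 0, 0],
    [0, 0, 0],
    [0, 0, 0],
    [0, 0, 0],
    [0, 0, 0],
    [0, 0, 0],
    [0, 0, -3],
    [0, 0, -4],
    [0, 0, -4],
    [0, 0, -4],
    [0, 0, 0]
  ],
  "turn": [
    [0, 0, 9.3],
    [0, 0, 9.3],
    [0, 0, 9.4],
    [0, 0, 0],
    [0, 0, 0],
    [0, 0, 0],
    [0, 0, 0],
    [0, 0, 0],
    [0, 0, 0],
    [0, 0, 0],
    [0, 0, 0],
    [0, 0, 0],
    [0, 0, 0],
    [0, 0, 0],
    [0, 0, 0],
    [0, 0, 0],
    [0, 0, 0],
    [0, 0, 0],
    [0, 0, 0],
    [0, 0, 0]
  ]
}}

```text
time_s: 32.4
tcp_pos: [0.5914, 0.2925, 0.1518]
tcp_rot: [3.138, 0.005, 2.565]
force: [0.6, -0.1, -1.0]
opening: 0.0348
finger_force: 40.2
```

```bash
python3 -c "
from h import *
x,y=wor(.02,.0);print(x,y)
plan(.53,.12,.15);plan(x,y,.15,3.053)
detect()"
```

```text
0.5645215517381249 -0.07116968255492626
tcp [0.5914 0.2925 0.1518] rot [3.138 0.005 2.565] q6 0.91 t 32.4 open 0.035 F [ 0.6 -0.1 -1. ] ff 40.2
 slide [ -4.25 -17.81   0.13] rows>=2.9 turn [0.2 0.3 0. ]
tcp [0.5914 0.2925 0.1518] rot [3.138 0.005 2.565] q6 0.91 t 32.4 open 0.035 F [ 0.6 -0.1 -1. ] ff 40.2
 slide [-17.56 -31.96   0.15] rows>=5.8 turn [  0.1   0.3 -27.9]
x 0.379 y 0.106 h 0.044   36 x  11 mm, long axis 1 deg, n 490
x 0.403 y 0.237 h 0.048   51 x  51 mm, long axis 67 deg, n 592
x 0.561 y 0.396 h 0.014   99 x  20 mm, long axis 67 deg, n 375
x 0.393 y 0.495 h 0.058   71 x  25 mm, long axis 27 deg, n 736
```

{"method": "drive_tool", "body": {
  "grip": [0.7, 0.7, 0.7, 0.7, 0.7, 0.7, 0.7, 0.7, 0.7, 0.7, 0.7, 0.7, 0.7, 0.7],
  "slide": [
    [0, 0, 0],
    [0, 0, 0],
    [0, 0, 0],
    [1.15, -4.4, 0],
    [1.15, -4.4, 0],
    [1.15, -4.4, 0],
    [1.15, -4.5, 0],
    [-1.3, -4.7, 0],
    [-1.3, -4.7, 0],
    [-1.3, -4.7, 0],
    [-1.25, -4.7, 0],
    [0, 0, 0],
    [0, 0, 0],
    [0, 0, 0]
  ],
  "turn": [
    [0, 0.3, -9.3],
    [0, 0, -9.3],
    [0, 0, -9.3],
    [0, 0, 0],
    [0, 0, 0],
    [0, 0, 0],
    [0, 0, 0],
    [0, 0, 0],
    [0, 0, 0],
    [0, 0, 0],
    [0, 0, 0],
    [0, 0, 0],
    [0, 0, 0],
    [0, 0, 0]
  ]
}}

```text
time_s: 34.2
tcp_pos: [0.5625, -0.071, 0.1473]
tcp_rot: [3.141, -0.006, 3.053]
force: [0.9, 0.3, -0.9]
opening: 0.0347
finger_force: 40.3
```

```bash
python3 -c "
from h import *
x,y=wor(.02,.0)
plan(x,y,.045,3.053)"
```

```text
tcp [ 0.5625 -0.071   0.1473] rot [ 3.141 -0.006  3.053] q6 -0.18 t 34.2 open 0.035 F [ 0.9  0.3 -0.9] ff 40.3
 slide [-2.600e-01 -1.000e-02  1.023e+01] rows>=1.6 turn [ 0.  -0.3  0. ]
```

{"method": "drive_tool", "body": {
  "grip": [0.7, 0.7, 0.7, 0.7, 0.7, 0.7, 0.35, 0.35, 0.35, 0.35, 0.35, 0.35, 0.35, 0.35],
  "slide": [
    [-0.2, 0, 3],
    [0, 0, 3],
    [0, 0, 2.5],
    [0, 0, 1.6],
    [0, 0, 0],
    [0, 0, 0],
    [0, 0, 0],
    [0, 0, 0],
    [0, 0, 0],
    [0, 0, -2],
    [0, 0, -3],
    [0, 0, -3],
    [0, 0, -3],
    [0, 0, 0]
  ],
  "turn": [
    [0, -0.3, 0],
    [0, 0, 0],
    [0, 0, 0],
    [0, 0, 0],
    [0, 0, 0],
    [0, 0, 0],
    [0, 0, 0],
    [0, 0, 0],
    [0, 0, 0],
    [0, 0, 0],
    [0, 0, 0],
    [0, 0, 0],
    [0, 0, 0],
    [0, 0, 0]
  ]
}}

```text
time_s: 35.95
tcp_pos: [0.5658, -0.0726, 0.159]
tcp_rot: [-3.141, 0.005, 3.052]
force: [0.4, -0.3, 0.0]
opening: 0.0554
finger_force: 0.0
```

```bash
python3 -c "
from h import *
tray()
plan(.53,.12,.15,3.053);plan(.561,.396,.10,3.053)
detect()"
```

```text
scene 378 [-0.048 -0.067] [0.038 0.016] top 0.072
wrist 1595 [-0.047 -0.065] [-0.009 -0.027] top 0.074
wrist 1078 [ 0.002 -0.019] [0.043 0.017] top 0.06
tcp [ 0.5646 -0.0723  0.1564] rot [3.141e+00 1.000e-03 3.052e+00] q6 -0.19 t 36.0 open 0.056 F [ 0.3  0.1 -0.5] ff 0.0
 slide [ 5.17 18.84  0.65] rows>=3.1 turn [ 0.   0.  -0.1]
tcp [ 0.5646 -0.0723  0.1564] rot [3.141e+00 1.000e-03 3.052e+00] q6 -0.19 t 36.0 open 0.056 F [ 0.3  0.1 -0.5] ff 0.0
 slide [ 4.55 46.6   5.65] rows>=7.5 turn [ 0.   0.  -0.1]
x 0.379 y 0.104 h 0.045   37 x   7 mm, long axis 180 deg, n 495
x 0.403 y 0.237 h 0.048   52 x  50 mm, long axis 74 deg, n 590
x 0.561 y 0.396 h 0.014  101 x  21 mm, long axis 66 deg, n 376
x 0.394 y 0.495 h 0.059   69 x  25 mm, long axis 26 deg, n 732
```

{"method": "drive_tool", "body": {
  "grip": [0.35, 0.35, 0.35, 0.35, 0.35, 0.35, 0.35, 0.35, 0.35, 0.35, 0.35, 0.35, 0.35, 0.35, 0.35, 0.35, 0.35, 0.35, 0.35],
  "slide": [
    [1.3, 4.7, 0.1],
    [1.3, 4.7, 0.1],
    [1.3, 4.7, 0.1],
    [1.3, 4.7, 0.3],
    [-0.1, 4.6, 0.8],
    [-0.1, 4.6, 0.8],
    [-0.1, 4.6, 0.8],
    [-0.1, 4.6, 0.8],
    [-0.1, 4.7, 0.8],
    [-0.1, 4.7, 0.8],
    [0, 0, 0],
    [0, 0, 0],
    [0, 0, 0],
    [0, 0, 0],
    [0, 0, 0],
    [0, 0, 0],
    [0, 0, 0],
    [0, 0, 0],
    [0, 0, 0]
  ],
  "turn": [
    [0, 0, 0],
    [0, 0, 0],
    [0, 0, 0],
    [0, 0, 0],
    [0, 0, 0],
    [0, 0, 0],
    [0, 0, 0],
    [0, 0, 0],
    [0, 0, 0],
    [0, 0, 0],
    [0, 0, -10.3],
    [0, 0, -10.3],
    [0, 0, -10.3],
    [0, 0, -10.3],
    [0, 0, -10.3],
    [0, 0, -10.3],
    [0, 0, -10.2],
    [0, 0, 0],
    [0, 0, 0]
  ]
}}

```text
time_s: 38.48
tcp_pos: [0.5604, 0.3958, 0.102]
tcp_rot: [3.141, -0.001, -1.979]
force: [0.2, 0.8, 0.4]
opening: 0.0556
finger_force: 0.0
```

```bash
python3 -c "
from h import *
w=wfind(.561,.396,.007,.07)
if len(w): print(cv2.minAreaRect(w[:,:2].astype(np.float32)*1000))
plan(.561,.395,.0,np.radians(67+180))
detect()"
```

```text
wrist find 2328 [0.5615 0.3937 0.0113] size [0.052 0.096 0.007]
((561.6876220703125, 393.7055358886719), (99.64439392089844, 17.707048416137695), 67.01052856445312)
tcp [0.5605 0.3959 0.1023] rot [ 3.141 -0.    -1.978] q6 -0.67 t 38.5 open 0.056 F [ 0.3 -0.6 -0.2] ff 0.0
 slide [ 0.06 -0.09 10.23] rows>=1.6 turn [ 0.  -0.  -0.3]
x 0.379 y 0.104 h 0.046   37 x   6 mm, long axis 176 deg, n 496
x 0.404 y 0.238 h 0.048   52 x  50 mm, long axis 118 deg, n 589
x 0.561 y 0.396 h 0.014  102 x  19 mm, long axis 68 deg, n 375
x 0.394 y 0.495 h 0.058   69 x  26 mm, long axis 27 deg, n 729
```

{"method": "drive_tool", "body": {
  "grip": [0.35, 0.35, 0.35, 0.35, 0.35, 0.35, 0.95, 0.95, 0.95, 0.95, 0.95, 0.95, 0.95, 0.95, 0.95, 0.95, 0.95, 0.95, 0.95],
  "slide": [
    [0.1, -0.1, 3],
    [0, 0, 3],
    [0, 0, 2.5],
    [0, 0, 1.4],
    [0, 0, 0],
    [0, 0, 0],
    [0, 0, 0],
    [0, 0, 0],
    [0, 0, 0],
    [0, 0, 0],
    [0, 0, 0],
    [0, 0, 0],
    [0, 0, 0],
    [0, 0, 0],
    [0, 0, -3],
    [0, 0, -4],
    [0, 0, -4],
    [0, 0, -4],
    [0, 0, 0]
  ],
  "turn": [
    [0, 0, 0],
    [0, 0, 0],
    [0, 0, 0],
    [0, 0, 0],
    [0, 0, 0],
    [0, 0, 0],
    [0, 0, 0],
    [0, 0, 0],
    [0, 0, 0],
    [0, 0, 0],
    [0, 0, 0],
    [0, 0, 0],
    [0, 0, 0],
    [0, 0, 0],
    [0, 0, 0],
    [0, 0, 0],
    [0, 0, 0],
    [0, 0, 0],
    [0, 0, 0]
  ],
  "force": 50
}}

```text
time_s: 40.95
tcp_pos: [0.5623, 0.3954, 0.1574]
tcp_rot: [-3.138, 0.005, -1.975]
force: [0.3, -0.0, -1.1]
opening: 0.0163
finger_force: 49.0
```

```bash
python3 -c "
from h import *
x,y=wor(.0,.06);print(x,y)
plan(x,y,.15,3.053)
detect()"
```

```text
0.5499090476647788 -0.009635344785625125
tcp [0.5623 0.3954 0.1574] rot [-3.138  0.005 -1.975] q6 -0.68 t 41.0 open 0.016 F [ 0.3 -0.  -1.1] ff 49.0
 slide [ 37.73 -14.77   0.61] rows>=6.5 turn [-0.   0.4 71.9]
x 0.379 y 0.104 h 0.044   36 x   9 mm, long axis 3 deg, n 492
x 0.404 y 0.237 h 0.048   52 x  51 mm, long axis 37 deg, n 591
x 0.395 y 0.496 h 0.059   67 x  23 mm, long axis 29 deg, n 740
```

{"method": "drive_tool", "body": {
  "grip": [0.95, 0.95, 0.95, 0.95, 0.95, 0.95, 0.95, 0.95, 0.95, 0.95, 0.95, 0.95, 0.95, 0.95, 0.95, 0.95, 0.95, 0.95],
  "slide": [
    [0, 0, 0],
    [0, 0, 0],
    [0, 0, 0],
    [0, 0, 0],
    [0, 0, 0],
    [0, 0, 0],
    [0, 0, 0],
    [-0.25, -4.5, 0],
    [-0.25, -4.5, 0],
    [-0.25, -4.5, 0],
    [-0.25, -4.5, 0],
    [-0.25, -4.5, 0],
    [-0.25, -4.5, 0],
    [-0.25, -4.5, 0],
    [-0.25, -4.5, 0],
    [-0.3, -4.5, 0],
    [0, 0, 0],
    [0, 0, 0]
  ],
  "turn": [
    [0, 0.3, 10.3],
    [0, 0, 10.3],
    [0, 0, 10.3],
    [0, 0, 10.3],
    [0, 0, 10.3],
    [0, 0, 10.2],
    [0, 0, 10.2],
    [0, 0, 0],
    [0, 0, 0],
    [0, 0, 0],
    [0, 0, 0],
    [0, 0, 0],
    [0, 0, 0],
    [0, 0, 0],
    [0, 0, 0],
    [0, 0, 0],
    [0, 0, 0],
    [0, 0, 0]
  ]
}}

```text
time_s: 43.25
tcp_pos: [0.548, -0.0106, 0.1546]
tcp_rot: [-3.138, -0.003, 3.053]
force: [-0.2, 0.5, -0.2]
opening: 0.0165
finger_force: 49.1
```

```bash
python3 -c "
from h import *
x,y=wor(0,.06)
plan(x,y,.048,3.053)
p,d,m=cap('wrist');save(p,'w3.png')"
```

```text
tcp [ 0.548  -0.0106  0.1546] rot [-3.138e+00 -3.000e-03  3.053e+00] q6 -0.08 t 43.2 open 0.017 F [-0.2  0.5 -0.2] ff 49.1
 slide [-0.22  0.15 10.66] rows>=1.7 turn [-0.2 -0.2  0. ]
```

View pics/w3.png

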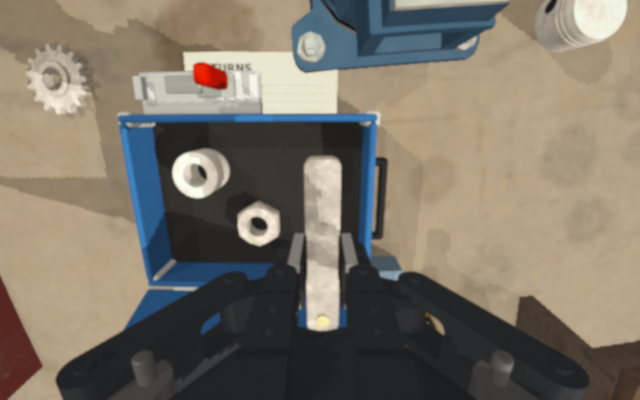

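The view shows the gauge held straight at (322,240), with the spacer (200,173) and the nut (258,222) in the tray. I'll lower and release it.

{"method": "drive_tool", "body": {
  "grip": [0.95, 0.95, 0.95, 0.95, 0.95, 0.95, 0.68, 0.68, 0.68, 0.68, 0.68, 0.68, 0.68, 0.68, 0.68],
  "slide": [
    [-0.2, 0, 3],
    [0, 0, 3],
    [0, 0, 2.7],
    [0, 0, 1.9],
    [0, 0, 0],
    [0, 0, 0],
    [0, 0, 0],
    [0, 0, 0],
    [0, 0, 0],
    [0, 0, -2],
    [0, 0, -3],
    [0, 0, -4],
    [0, 0, -5],
    [0, 0, 0],
    [0, 0, 0]
  ],
  "turn": [
    [0, 0, 0],
    [0, 0, 0],
    [0, 0, 0],
    [0, 0, 0],
    [0, 0, 0],
    [0, 0, 0],
    [0, 0, 0],
    [0, 0, 0],
    [0, 0, 0],
    [0, 0, 0],
    [0, 0, 0],
    [0, 0, 0],
    [0, 0, 0],
    [0, 0, 0],
    [0, 0, 0]
  ]
}}

```text
time_s: 45.18
tcp_pos: [0.5503, -0.0108, 0.1892]
tcp_rot: [-3.137, -0.002, 3.054]
force: [0.0, 0.3, -1.7]
opening: 0.0274
finger_force: 0.0
```

```bash
python3 -c "
from h import *
tray(('wrist',))
drawer()
p,d,m=cap('scene');c=cloud(d,m);p=p.astype(int)
b=(d>0)&(p[...,2]>p[...,0]+50)&(c[...,2]>.1)&(c[...,0]>.55)&(c[...,0]<.76)&(c[...,1]>-.25)&(c[...,1]<.06)
w=np.c_[loc(c[b]),c[b][:,2]];print(w.min(0),w.max(0));A=np.c_[w[:,2]-.079,np.ones(len(w))];print(np.linalg.lstsq(A,w[:,0],rcond=None)[0])
# stuff behind the lid
for n in ('scene0','side0'):
  f=np.load(n+'.npz');c=f['c'];L=loc(c);k=(f['d']>0)&(L[...,0]>.125)&(L[...,0]<.32)&(abs(L[...,1])<.14)&(c[...,2]>.02)&(c[...,2]<.5)
  q=np.c_[L[k],c[k][:,2]]
  H,xe,ye=np.histogram2d(q[:,0],q[:,1],bins=[np.arange(.12,.33,.02),np.arange(-.14,.15,.04)],weights=None)
  M=np.zeros(H.shape)
  for a,b,z in q:
    i=int((a-.12)/.02);j=int((b+.14)/.04)
    if i<M.shape[0] and j<M.shape[1]: M[i,j]=max(M[i,j],z)
  print(n);print(M.round(2))
x,y=wor(.17,0);plan(x,y,.26,3.053)
"
```

```text
wrist 1699 [-0.05  0.05] [0.049 0.068] top 0.056
wrist 1402 [-0.047 -0.065] [-0.009 -0.027] top 0.074
wrist 858 [ 0.002 -0.019] [0.042 0.017] top 0.06
scene pull face y [-0.1258 -0.1253 -0.1243] 168
[ 0.07891978 -0.10332089  0.10007217] [0.12448866 0.09532284 0.22123412]
[0.31711981 0.07429406]
scene0
[[0.   0.24 0.22 0.   0.03 0.02 0.  ]
 [0.13 0.13 0.09 0.   0.   0.   0.  ]
 [0.13 0.13 0.13 0.   0.   0.   0.  ]
 [0.13 0.13 0.16 0.   0.   0.   0.  ]
 [0.13 0.13 0.16 0.   0.   0.   0.  ]
 [0.13 0.13 0.16 0.   0.   0.   0.  ]
 [0.13 0.13 0.16 0.13 0.   0.   0.  ]
 [0.13 0.13 0.15 0.13 0.13 0.   0.  ]
 [0.13 0.13 0.13 0.13 0.   0.   0.  ]
 [0.   0.   0.   0.   0.   0.   0.45]]
side0
[[0.   0.24 0.   0.   0.   0.04 0.04]
 [0.   0.   0.09 0.13 0.13 0.   0.  ]
 [0.   0.   0.16 0.13 0.13 0.   0.  ]
 [0.13 0.13 0.16 0.13 0.13 0.   0.  ]
 [0.13 0.13 0.16 0.13 0.13 0.   0.  ]
 [0.13 0.13 0.16 0.13 0.13 0.   0.  ]
 [0.13 0.13 0.16 0.13 0.13 0.   0.  ]
 [0.13 0.13 0.16 0.13 0.13 0.   0.  ]
 [0.   0.13 0.13 0.13 0.   0.   0.  ]
 [0.   0.   0.   0.   0.   0.   0.  ]]
tcp [ 0.5501 -0.0108  0.1884] rot [-3.137 -0.004  3.054] q6 -0.08 t 45.4 open 0.027 F [ 0.  -0.3  0.4] ff 0.0
 slide [-16.95  -5.93  -7.2 ] rows>=3.1 turn [-0.2 -0.2  0. ]
```

All three parts lie in the tray and the drawer is home. Next I go over the lid and come down behind it, beside the grey box.

{"method": "drive_tool", "body": {
  "grip": [1, 1, 1, 1, 1, 1, 1, 1, 1, 1, 1],
  "slide": [
    [0, 0, -4.3],
    [0, 0, -4.3],
    [0, 0, 0],
    [-3.9, -0.3, 0],
    [-3.9, -0.3, 0],
    [-3.9, -0.3, 0],
    [-3.8, 0, 0],
    [0, 0, 0],
    [0, 0, 0],
    [0, 0, 0],
    [0, 0, 0]
  ],
  "turn": [
    [0, 0, 0],
    [0, 0, 0],
    [0, 0, 0],
    [0, 0, 0],
    [0, 0, 0],
    [0, 0, 0],
    [0, 0, 0],
    [0, 0, 0],
    [0, 0, 0],
    [0, 0, 0],
    [0, 0, 0]
  ]
}}

```text
time_s: 46.75
tcp_pos: [0.7037, -0.0329, 0.2762]
tcp_rot: [-3.137, -0.001, 3.054]
force: [0.2, 0.8, 0.7]
opening: -0.0
finger_force: 0.0
```

```bash
cat >> h.py <<'E'
def lp(x,y,z):
    s=r.get_state();print('local',loc(s['tcp_pos']).round(4),np.round(s['tcp_pos'][2],4)); plan(*wor(x,y),z,3.053)
E
python3 -c "
from h import *
lp(.155,.05,.19)"
```

```text
local [0.1553 0.0505] 0.2762
tcp [ 0.7037 -0.0329  0.2762] rot [-3.137e+00 -1.000e-03  3.054e+00] q6 -0.08 t 46.8 open -0.000 F [0.2 0.8 0.7] ff 0.0
 slide [ 0.02 -0.01  8.62] rows>=1.4 turn [-0.3 -0.   0. ]
```

{"method": "drive_tool", "body": {
  "grip": [1, 1, 1, 1, 1, 1, 1, 1, 1, 1],
  "slide": [
    [0, 0, 3],
    [0, 0, 3],
    [0, 0, 2.6],
    [0, 0, 0],
    [1.2, 0, 0],
    [1.2, 0, 0],
    [1.2, 0, 0],
    [1.2, 0, 0],
    [1.3, 0, 0],
    [0, 0, 0]
  ],
  "turn": [
    [0, 0, 0],
    [0, 0, 0],
    [0, 0, 0],
    [0, 0, 0],
    [0, 0, 0],
    [0, 0, 0],
    [0, 0, 0],
    [0, 0, 0],
    [0, 0, 0],
    [0, 0, 0]
  ]
}}

```text
time_s: 48.0
tcp_pos: [0.6424, -0.0279, 0.1901]
tcp_rot: [-3.137, -0.002, 3.054]
force: [-0.0, 0.3, 0.5]
opening: 0.0003
finger_force: 0.0
```

```bash
cat >> h.py <<'E'
def lid():
    p,d,m=cap('scene');c=cloud(d,m);L=loc(c);p=p.astype(int)
    b=(d>0)&(p[...,2]>p[...,0]+40)&(c[...,2]>.087)&(c[...,2]<.26)&(abs(L[...,0])<.16)&(L[...,1]<.0)&(L[...,1]>-.1)
    if b.sum()>20:
        q=np.c_[.075-L[b][:,0],c[b][:,2]-.079]; k=np.hypot(*q.T)>.05; a=np.degrees(np.arctan2(q[k,1],q[k,0])); print('lid angle',np.percentile(a,[10,50,90]).round(1),len(a))
E
python3 -c "
from h import *
lid();lp(.065,.05,.187)"
```

```text
lid angle [88.1 89.  89.9] 1333
local [0.0942 0.05  ] 0.1899
tcp [ 0.6429 -0.028   0.1899] rot [-3.137e+00 -2.000e-03  3.054e+00] q6 -0.08 t 48.0 open -0.000 F [0.1 0.  0.6] ff 0.0
 slide [2.92 0.01 0.29] rows>=0.5 turn [-0.3 -0.1  0. ]
```

{"method": "drive_tool", "body": {
  "grip": [1, 1, 1, 1, 1, 1, 1, 1, 1, 1, 1],
  "slide": [
    [1.5, 0, 0],
    [1.4, 0, 0.2],
    [1.4, 0, 0.4],
    [1.3, 0, 0.5],
    [1.2, 0, 0.7],
    [1.2, 0, 0.9],
    [1, 0, 1],
    [0.9, 0, 1.2],
    [0.7, 0, 1.3],
    [0.6, 0, 1.3],
    [0, 0, 0]
  ],
  "turn": [
    [0, 0, 0],
    [0, 0, 0],
    [0, 0, 0],
    [0, 0, 0],
    [0, 0, 0],
    [0, 0, 0],
    [0, 0, 0],
    [0, 0, 0],
    [0, 0, 0],
    [0, 0, 0],
    [0, 0, 0]
  ]
}}

```text
time_s: 49.42
tcp_pos: [0.531, -0.0184, 0.1137]
tcp_rot: [-3.137, -0.004, 3.054]
force: [0.5, 0.3, 0.2]
opening: 0.0
finger_force: 0.0
```

```bash
python3 -c "
from h import *
lid();lp(-.024,.05,.087);tray(('side',))"
```

```text
lid angle [16.1 17.4 19.9] 991
local [-0.0175  0.0495] 0.1143
tcp [ 0.5315 -0.0185  0.1143] rot [-3.137e+00 -3.000e-03  3.054e+00] q6 -0.10 t 49.5 open -0.000 F [ 0.3 -0.8  0.3] ff 0.0
 slide [0.64 0.06 2.73] rows>=0.4 turn [-0.3 -0.2  0. ]
side 54 [-0.05   0.048] [0.048 0.062] top 0.057
```

{"method": "drive_tool", "body": {
  "grip": [1, 1, 1, 1, 1],
  "slide": [
    [0.3, 0, 1],
    [0.2, 0, 0.8],
    [0.1, 0, 0.6],
    [0, 0, 0.4],
    [0, 0, 0]
  ],
  "turn": [
    [0, 0, 0],
    [0, 0, 0],
    [0, 0, 0],
    [0, 0, 0],
    [0, 0, 0]
  ]
}}

```text
time_s: 50.15
tcp_pos: [0.5253, -0.0181, 0.087]
tcp_rot: [-3.137, -0.002, 3.054]
force: [-3.8, 0.4, 7.8]
opening: -0.0003
finger_force: 4.0
```

{"method": "drive_tool", "body": {
  "grip": [1, 1, 1],
  "slide": [
    [0, 0, 0.15],
    [0, 0, 0.1],
    [0, 0, 0]
  ],
  "turn": [
    [0, 0, 0],
    [0, 0, 0],
    [0, 0, 0]
  ]
}}

```text
time_s: 50.52
tcp_pos: [0.5254, -0.018, 0.0867]
tcp_rot: [-3.137, 0.0, 3.054]
force: [-10.0, 1.5, 31.0]
opening: -0.0002
finger_force: 15.6
```

{"method": "drive_tool", "body": {
  "grip": [1, 1, 1, 1],
  "slide": [
    [0, 0, -3],
    [0, 0, -5],
    [0, 0, -5],
    [0, 0, 0]
  ],
  "turn": [
    [0, 0, 0],
    [0, 0, 0],
    [0, 0, 0],
    [0, 0, 0]
  ]
}}

```text
time_s: 51.02
tcp_pos: [0.5273, -0.0178, 0.2176]
tcp_rot: [-3.136, 0.004, 3.054]
force: [0.2, -0.3, -0.3]
opening: -0.0001
finger_force: 0.0
```

```bash
python3 -c "
from h import *
p,d,m=cap('scene');c=cloud(d,m);L=loc(c);save(p[180:340,280:500].repeat(3,0).repeat(3,1),'s3.png')
w=(d>0)&(abs(L[...,1])<.08)&(c[...,2]<.11)&(c[...,2]>.06)
for x in (-.065,-.04,0,.04,.065):
  k=w&(abs(L[...,0]-x)<.01); print(x,np.median(c[k][:,2]).round(4),k.sum())
P=p.astype(int)
q=(d>0)&(P[...,0]>130)&(P[...,1]<70)&(P[...,2]<70)&(L[...,0]<-.08)&(L[...,0]>-.13)&(abs(L[...,1])<.1)
print('red',L[q].min(0),L[q].max(0),c[q][:,2].max())
lp(-.10,.05,.16); drawer()"
```

```text
-0.065 0.0849 415
-0.04 0.0856 351
0 0.0856 324
0.04 0.0856 309
0.065 0.0851 256
red [-0.10824782 -0.02853258] [-0.09613208 -0.01590561] 0.10447724817087778
local [-0.0226  0.0499] 0.2153
tcp [ 0.5265 -0.0176  0.2153] rot [-3.137e+00  1.000e-03  3.054e+00] q6 -0.10 t 51.1 open 0.000 F [-1.5  0.1 -1.3] ff 0.0
 slide [7.74 0.04 5.52] rows>=1.5 turn [-0.3  0.1  0. ]
scene pull face y [-0.1258 -0.1254 -0.1241] 169
```

View pics/s3.png

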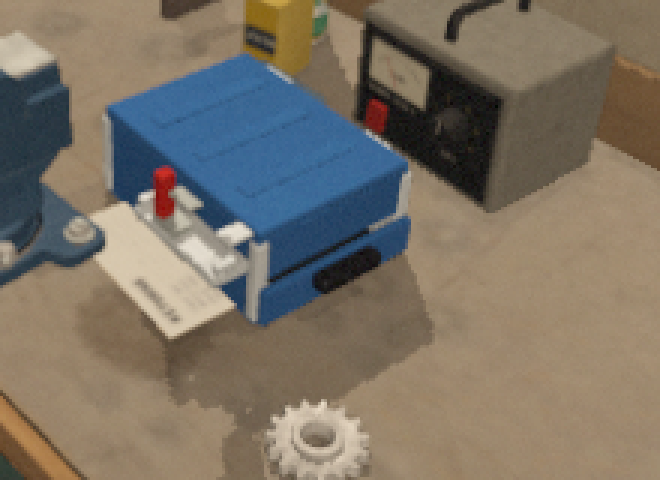

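```bash
python3 -c "
from h import *
f=np.load('scene0.npz');p,d,c=f['p'],f['d'],f['c']
def go(p,d,c):
  L=loc(c)
  for z0,z1 in ((.022,.034),(.008,.02),(.05,.075)):
    w=(d>0)&(c[...,2]>z0)&(c[...,2]<z1)&(abs(L[...,0])<.028 if z0>.02 and z0<.03 else abs(L[...,0])<.06)&(L[...,1]<-.09)&(L[...,1]>-.285)
    if z0==.022: w&=p.max(-1)<90
    q=L[w][:,1]
    if len(q): print(z0,np.percentile(q,[2,10,30,50]).round(4),len(q))
go(p,d,c)
p,d,m=cap('scene');go(p,d,cloud(d,m))
"
```

```text
0.022 [-0.2627 -0.2624 -0.2616 -0.2607] 111
0.008 [-0.2466 -0.2144 -0.1857 -0.1581] 1727
0.05 [-0.1017 -0.1009 -0.1003 -0.0999] 330
0.022 [-0.1254 -0.1249 -0.124  -0.1234] 104
0.008 [-0.111  -0.1103 -0.1096 -0.1091] 64
0.05 [-0.1013 -0.1008 -0.1002 -0.0999] 326
```

The lid is flat, with its top at 0.0855. The drawer measures about 2 mm short of the expected travel, so I'll push it firmly again before locking.

```bash
python3 -c "
from h import *
lp(.0,-.17,.215);lp(0,-.17,.026)"
```

```text
local [-0.0239  0.0501] 0.2128
tcp [ 0.5253 -0.0174  0.2128] rot [-3.137 -0.004  3.054] q6 -0.10 t 51.2 open -0.000 F [-0.3  0.2  0.1] ff 0.0
 slide [ -2.37 -22.01  -0.14] rows>=3.5 turn [-0.2 -0.2  0. ]
local [-0.0239  0.0501] 0.2128
tcp [ 0.5253 -0.0174  0.2128] rot [-3.137 -0.004  3.054] q6 -0.10 t 51.2 open -0.000 F [-0.3  0.2  0.1] ff 0.0
 slide [ -2.44 -21.93  18.76] rows>=4.6 turn [-0.2 -0.2  0. ]
```

{"method": "drive_tool", "body": {
  "grip": [1, 1, 1, 1, 1, 1, 1, 1, 1, 1, 1, 1, 1],
  "slide": [
    [-0.5, -4.4, 0],
    [-0.5, -4.4, 0],
    [-0.5, -4.4, 0],
    [-0.5, -4.4, 0],
    [-0.4, -4.4, 0],
    [0, 0, 0],
    [0, 0, 4.7],
    [0, 0, 4.7],
    [0, 0, 4.7],
    [0, 0, 4.7],
    [0, 0, 0],
    [0, 0, 0],
    [0, 0, 0]
  ],
  "turn": [
    [0, 0, 0],
    [0, 0, 0],
    [0, 0, 0],
    [0, 0, 0],
    [0, 0, 0],
    [0, 0, 0],
    [0, 0, 0],
    [0, 0, 0],
    [0, 0, 0],
    [0, 0, 0],
    [0, 0, 0],
    [0, 0, 0],
    [0, 0, 0]
  ]
}}

```text
time_s: 52.85
tcp_pos: [0.5312, -0.24, 0.0291]
tcp_rot: [-3.136, 0.001, 3.054]
force: [0.3, 0.7, 0.4]
opening: 0.0001
finger_force: 0.0
```

{"method": "drive_tool", "body": {
  "grip": [1, 1, 1, 1, 1, 1, 1],
  "slide": [
    [0, 0.9, 0],
    [0, 0.9, 0],
    [0, 0.7, 0],
    [0, 0.5, 0],
    [0, 0.3, 0],
    [0, 0.2, 0],
    [0, 0, 0]
  ],
  "turn": [
    [0, 0, 0],
    [0, 0, 0],
    [0, 0, 0],
    [0, 0, 0],
    [0, 0, 0],
    [0, 0, 0],
    [0, 0, 0]
  ]
}}

```text
time_s: 53.72
tcp_pos: [0.5345, -0.2091, 0.029]
tcp_rot: [-3.129, 0.002, 3.051]
force: [-3.2, -18.9, 10.8]
opening: 0.0002
finger_force: 0.0
```

```bash
python3 -c "
from h import *
lp(0,-.138,.024);drawer()"
```

```text
local [ 0.0023 -0.14  ] 0.029
tcp [ 0.5345 -0.2091  0.029 ] rot [-3.129e+00  2.000e-03  3.051e+00] q6 -0.42 t 53.7 open 0.000 F [ -3.2 -18.9  10.8] ff 0.0
 slide [0.23 0.21 0.49] rows>=0.1 turn [-0.7  0.1 -0.1]
scene pull face y [-0.1459 -0.1279 -0.124 ] 124
```

{"method": "drive_tool", "body": {
  "grip": [1, 1, 1],
  "slide": [
    [0, 0.2, 0],
    [0, 0.1, 0],
    [0, 0, 0]
  ],
  "turn": [
    [0, 0, 0],
    [0, 0, 0],
    [0, 0, 0]
  ]
}}

```text
time_s: 54.2
tcp_pos: [0.536, -0.208, 0.0304]
tcp_rot: [-3.126, 0.006, 3.05]
force: [-2.7, -26.4, 18.6]
opening: -0.0002
finger_force: 0.0
```

{"method": "drive_tool", "body": {
  "grip": [1, 1, 1, 1, 1, 1],
  "slide": [
    [0, -2, 0],
    [0, -2.5, 0],
    [0, 0, -4.5],
    [0, 0, -4.5],
    [0, 0, -4.5],
    [0, 0, 0]
  ],
  "turn": [
    [0, 0, 0],
    [0, 0, 0],
    [0, 0, 0],
    [0, 0, 0],
    [0, 0, 0],
    [0, 0, 0]
  ]
}}

```text
time_s: 54.95
tcp_pos: [0.531, -0.2468, 0.1653]
tcp_rot: [-3.135, 0.003, 3.054]
force: [0.2, 0.3, -0.1]
opening: -0.0005
finger_force: 0.0
```

```bash
python3 -c "
from h import *
drawer(); lp(-.10,.03,.165)"
```

```text
scene pull face y [-0.1259 -0.1252 -0.1243] 179
local [ 0.0007 -0.1772] 0.1618
tcp [ 0.5297 -0.2459  0.1618] rot [-3.137e+00 -2.000e-03  3.054e+00] q6 -0.49 t 55.0 open 0.000 F [ 0.6 -0.6 -0.7] ff 0.0
 slide [10.06 20.72 -0.39] rows>=3.7 turn [-0.2 -0.1  0. ]
```

```bash
python3 -c "
from h import *
for n in ('scene0','side0'):
  f=np.load(n+'.npz');c=f['c']
  for zl in (.06,.14):
    w=c[(f['d']>0)&(c[...,2]>zl)&(c[...,2]<.25)&(c[...,0]>.30)&(c[...,0]<.445)&(c[...,1]>-.15)&(c[...,1]<.12)]
    if len(w): print(n,zl,len(w),w.min(0).round(3),w.max(0).round(3),np.percentile(w,1,axis=0).round(3),np.percentile(w,99,axis=0).round(3))
lp(-.102,.008,.165)
"
```

```text
scene0 0.06 2728 [ 0.3  -0.15  0.06] [0.445 0.112 0.174] [ 0.301 -0.105  0.061] [0.443 0.106 0.172]
scene0 0.14 1146 [0.3   0.005 0.14 ] [0.431 0.112 0.174] [0.301 0.006 0.141] [0.429 0.108 0.173]
side0 0.06 2674 [ 0.3   -0.146  0.06 ] [0.445 0.116 0.176] [ 0.301 -0.075  0.062] [0.441 0.115 0.175]
side0 0.14 1099 [0.3   0.007 0.14 ] [0.431 0.116 0.176] [0.301 0.013 0.141] [0.43  0.115 0.175]
local [ 0.0007 -0.1772] 0.1618
tcp [ 0.5297 -0.2459  0.1618] rot [-3.137e+00 -2.000e-03  3.054e+00] q6 -0.49 t 55.0 open 0.000 F [ 0.6 -0.6 -0.7] ff 0.0
 slide [10.26 18.52 -0.38] rows>=3.4 turn [-0.2 -0.1  0. ]
```

{"method": "drive_tool", "body": {
  "grip": [1, 1, 1, 1, 1, 1, 1, 1, 1, 1],
  "slide": [
    [2, 3.7, 0],
    [2, 3.7, 0],
    [2, 3.7, 0],
    [2.1, 3.7, 0],
    [2.1, 3.7, -0.3],
    [0, 0, 0],
    [0, 0, 0],
    [0, 0, 0],
    [0, 0, 0],
    [0, 0, 0]
  ],
  "turn": [
    [0, 0, 0],
    [0, 0, 0],
    [0, 0, 0],
    [0, 0, 0],
    [0, 0, 0],
    [0, 0, 0],
    [0, 0, 0],
    [0, 0, 0],
    [0, 0, 0],
    [0, 0, 0]
  ]
}}

```text
time_s: 56.3
tcp_pos: [0.4445, -0.0532, 0.1642]
tcp_rot: [-3.137, -0.002, 3.053]
force: [0.4, -0.6, 0.1]
opening: 0.0001
finger_force: 0.0
```

```bash
python3 -c "
from h import *
lp(-.102,.008,.085)"
```

```text
local [-0.1011  0.0073] 0.1642
tcp [ 0.4445 -0.0532  0.1642] rot [-3.137e+00 -2.000e-03  3.053e+00] q6 -0.22 t 56.3 open 0.000 F [ 0.4 -0.6  0.1] ff 0.0
 slide [0.07 0.11 7.92] rows>=1.3 turn [-0.3 -0.1 -0. ]
```

{"method": "drive_tool", "body": {
  "grip": [1, 1, 1, 1, 1],
  "slide": [
    [0, 0.1, 2],
    [0, 0, 3],
    [0, 0, 2],
    [0, 0, 0.9],
    [0, 0, 0]
  ],
  "turn": [
    [0, 0, 0],
    [0, 0, 0],
    [0, 0, 0],
    [0, 0, 0],
    [0, 0, 0]
  ]
}}

```text
time_s: 56.92
tcp_pos: [0.4443, -0.0522, 0.0853]
tcp_rot: [-3.137, -0.002, 3.053]
force: [-0.5, -0.3, -0.2]
opening: 0.0003
finger_force: 0.0
```

{"method": "drive_tool", "body": {
  "grip": [1, 1, 1, 1, 1, 1, 1, 1],
  "slide": [
    [0, -0.9, 0],
    [0, -0.9, 0],
    [0, -0.9, 0],
    [0, -0.9, 0],
    [0, -0.7, 0],
    [0, -0.5, 0],
    [0, -0.4, 0],
    [0, 0, 0]
  ],
  "turn": [
    [0, 0, 0],
    [0, 0, 0],
    [0, 0, 0],
    [0, 0, 0],
    [0, 0, 0],
    [0, 0, 0],
    [0, 0, 0],
    [0, 0, 0]
  ]
}}

```text
time_s: 57.92
tcp_pos: [0.44, -0.1009, 0.0859]
tcp_rot: [3.139, -0.001, 3.056]
force: [4.6, 21.5, 8.1]
opening: -0.0
finger_force: 11.2
```

```bash
cat >> h.py <<'E'
def red():
    p,d,m=cap('scene');c=cloud(d,m);L=loc(c);P=p.astype(int)
    q=(d>0)&(P[...,0]>130)&(P[...,1]<70)&(P[...,2]<70)&(L[...,0]<-.08)&(L[...,0]>-.13)&(abs(L[...,1])<.12)
    if q.any(): print('red',L[q].min(0),L[q].max(0),q.sum())
E
python3 -c "
from h import *
red();lp(-.101,-.047,.085)"
```

```text
red [-0.10978323 -0.07013352] [-0.09506929 -0.05559422] 73
local [-0.1014 -0.0406] 0.0858
tcp [ 0.44   -0.1008  0.0858] rot [ 3.139e+00 -1.000e-03  3.056e+00] q6 -0.33 t 58.0 open -0.000 F [ 3.9 21.5  8.1] ff 11.0
 slide [-0.04 -0.64  0.08] rows>=0.1 turn [ 0.2 -0.   0.2]
```

{"method": "drive_tool", "body": {
  "grip": [1, 1, 1, 1],
  "slide": [
    [0, -0.2, 0],
    [0, -0.2, 0],
    [0, 0, 0],
    [0, 0, 0]
  ],
  "turn": [
    [0, 0, 0],
    [0, 0, 0],
    [0, 0, 0],
    [0, 0, 0]
  ]
}}

```text
time_s: 58.48
tcp_pos: [0.4398, -0.1018, 0.086]
tcp_rot: [3.133, -0.0, 3.058]
force: [5.6, 38.9, 13.3]
opening: -0.0001
finger_force: 19.9
```

```bash
python3 -c "
from h import *
red();lp(-.101,-.02,.085)"
```

```text
red [-0.11008401 -0.06958149] [-0.09590199 -0.05592144] 71
local [-0.1016 -0.0415] 0.086
tcp [ 0.4398 -0.1018  0.086 ] rot [ 3.133 -0.     3.058] q6 -0.34 t 58.5 open -0.000 F [ 5.  39.4 14.3] ff 19.9
 slide [-0.07  2.15  0.12] rows>=0.3 turn [ 0.5 -0.   0.3]
```

{"method": "drive_tool", "body": {
  "grip": [1, 1, 1, 1, 1, 1, 1],
  "slide": [
    [0, 1.5, 0],
    [0, 1, 0],
    [0, 0, -5],
    [0, 0, -5],
    [-4, 4, -5],
    [-4, 4, 0],
    [0, 0, 0]
  ],
  "turn": [
    [0, 0, 0],
    [0, 0, 0],
    [0, 0, 0],
    [0, 0, 0],
    [0, 0, 0],
    [0, 0, 0],
    [0, 0, 0]
  ]
}}

```text
time_s: 59.4
tcp_pos: [0.5232, -0.0144, 0.226]
tcp_rot: [-3.137, -0.001, 3.056]
force: [-0.6, -0.7, 0.6]
opening: -0.0004
finger_force: 0.0
```

```bash
python3 -c "
from h import *
red();p,d,m=cap('scene');a=cv2.resize(p[210:310,300:430],None,fx=5,fy=5,interpolation=cv2.INTER_CUBIC);save(a,'s4.png')
p,d,m=cap('wrist');c=cloud(d,m);L=loc(c);P=p.astype(int)
q=(d>0)&(P[...,0]>130)&(P[...,1]<70)&(P[...,2]<70)&(L[...,0]<-.08)&(L[...,0]>-.13)&(abs(L[...,1])<.12)
print('wrist red',q.sum(),(np.percentile(L[q],[1,99],axis=0),c[q][:,2].max()) if q.any() else '')
save(p,'w5.png')
w=(d>0)&(abs(L[...,1])<.08)&(c[...,2]<.11)&(c[...,2]>.06)
for x in (-.065,-.04,0,.04,.065):
  k=w&(abs(L[...,0]-x)<.01); print(x,np.median(c[k][:,2]).round(4) if k.any() else '',k.sum())
"
```

```text
red [-0.10931884 -0.07117599] [-0.09515036 -0.0550987 ] 82
wrist red 292 (array([[-0.10793171, -0.06266103],
       [-0.09548903, -0.05276091]]), np.float64(0.10528099332489904))
-0.065 0.0868 3262
-0.04 0.0872 3045
0 0.0872 2693
0.04 0.0872 1548
0.065 0.0868 1036
```

View pics/s4.png

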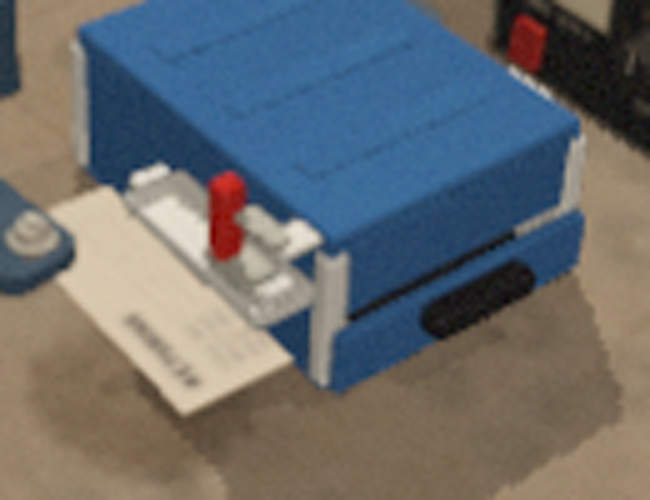

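View pics/w5.png

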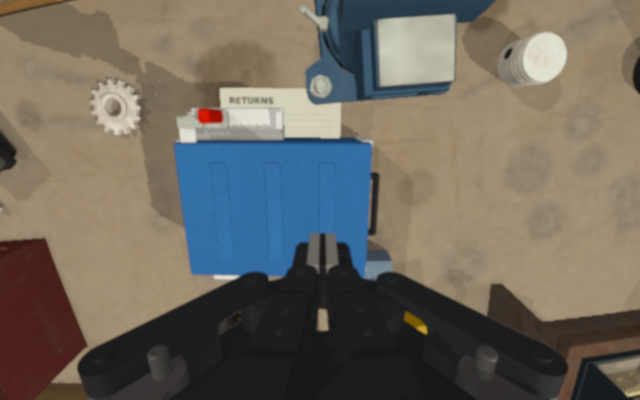

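```bash
python3 -c "
from h import *
lp(-.045,-.05,.13)"
```

```text
local [-0.0287  0.0508] 0.226
tcp [ 0.5205 -0.0163  0.226 ] rot [-3.137e+00 -3.000e-03  3.054e+00] q6 -0.10 t 59.5 open -0.000 F [-0.  -0.2  0. ] ff 0.0
 slide [  1.61 -10.03   9.65] rows>=2.2 turn [-0.3 -0.2  0. ]
```

{"method": "drive_tool", "body": {
  "grip": [1, 1, 1, 1, 1, 1],
  "slide": [
    [0.5, -3.3, 2.4],
    [0.5, -3.3, 2.4],
    [0.6, -3.4, 2.4],
    [0, 0, 2.4],
    [0, 0, 0],
    [0, 0, 0]
  ],
  "turn": [
    [0, 0, 0],
    [0, 0, 0],
    [0, 0, 0],
    [0, 0, 0],
    [0, 0, 0],
    [0, 0, 0]
  ]
}}

```text
time_s: 60.3
tcp_pos: [0.4962, -0.1149, 0.132]
tcp_rot: [-3.137, -0.001, 3.053]
force: [0.2, -0.2, 0.4]
opening: -0.0002
finger_force: 0.0
```

```bash
python3 -c "
from h import *
p,d,m=cap('wrist');c=cloud(d,m);L=loc(c)
w=(L[...,0]<-.06)&(L[...,0]>-.14)&(L[...,1]>-.12)&(L[...,1]<.06)&(d>0)
v,u=np.where(w);a=p[v.min():v.max(),u.min():u.max()];print(v.min(),v.max(),u.min(),u.max())
save(cv2.resize(a,None,fx=780/a.shape[1],fy=780/a.shape[1],interpolation=cv2.INTER_CUBIC)[:600],'w6.png')
for y in np.arange(-.11,.03,.006):
  print('%.3f'%y,[ '%.3f'%np.percentile(c[k][:,2],90) if k.sum()>3 else '-' for k in [w&(abs(L[...,1]-y)<.003)&(abs(L[...,0]-x)<.004) for x in (-.115,-.107,-.099,-.091,-.083)]])
P=p.astype(int)
q=w&(P[...,0]>130)&(P[...,1]<70)&(P[...,2]<70)&(c[...,2]>.1);print('red top',np.percentile(L[q],[1,99],axis=0))
"
```

```text
87 399 222 482
-0.110 ['0.001', '0.001', '0.001', '0.001', '0.001']
-0.104 ['0.000', '0.001', '0.000', '-', '-']
-0.098 ['0.001', '0.001', '-', '-', '-']
-0.092 ['0.001', '0.065', '0.091', '0.091', '0.085']
-0.086 ['0.001', '0.065', '0.091', '0.091', '0.084']
-0.080 ['0.001', '0.064', '0.091', '0.091', '0.084']
-0.074 ['0.002', '0.064', '0.091', '0.091', '0.058']
-0.068 ['0.003', '0.064', '0.091', '0.091', '0.058']
-0.062 ['0.003', '0.104', '0.104', '0.103', '0.058']
-0.056 ['0.003', '0.104', '0.104', '0.102', '0.058']
-0.050 ['0.003', '0.064', '0.064', '0.064', '0.058']
-0.044 ['0.003', '0.057', '0.057', '0.058', '0.058']
-0.038 ['0.003', '0.058', '0.057', '0.058', '0.058']
-0.032 ['0.003', '0.058', '0.058', '0.057', '0.058']
-0.026 ['0.003', '0.057', '0.058', '0.058', '0.058']
-0.020 ['0.003', '0.057', '0.058', '0.058', '0.058']
-0.014 ['0.003', '0.057', '0.057', '0.058', '0.058']
-0.008 ['0.003', '0.057', '0.057', '0.058', '0.057']
-0.002 ['0.003', '0.058', '0.064', '0.063', '0.058']
0.004 ['0.002', '0.065', '0.065', '0.065', '0.057']
0.010 ['0.002', '0.003', '0.064', '0.064', '-']
0.016 ['0.002', '0.002', '-', '-', '-']
0.022 ['0.002', '0.002', '0.002', '0.002', '0.002']
0.028 ['0.002', '0.002', '0.003', '0.003', '0.002']
red top [[-0.10763761 -0.06465872]
 [-0.09534248 -0.05387466]]
```

View pics/w6.png

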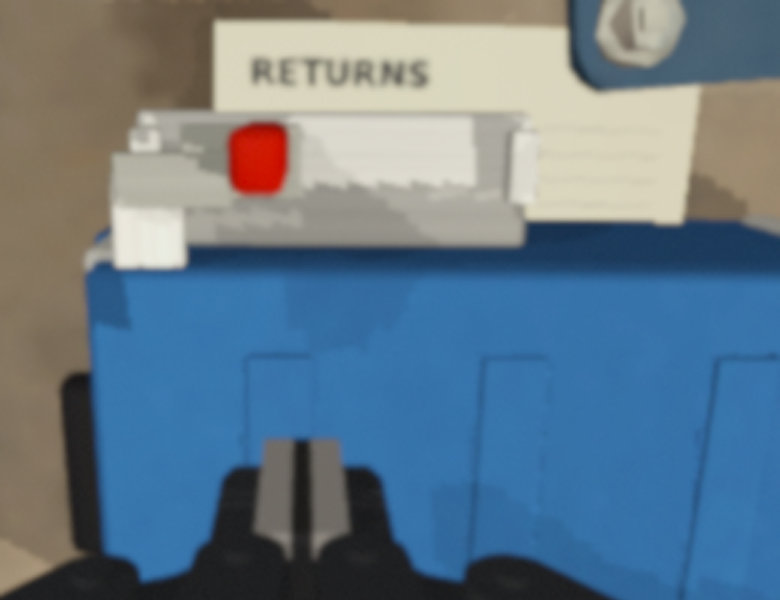

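```bash
python3 -c "
from h import *
for n in ('scene','side'):
  f=np.load(n+'0.npz')
  p1,d1,m=cap(n)
  K=np.array([[m['fx'],0,m['cx']],[0,m['fy'],m['cy']],[0,0,1.]]);T=np.array(m['T'])
  for p,c in ((f['p'],f['c']),(p1,cloud(d1,m))):
    P=p.astype(float);L=loc(c)
    box=(L[...,0]<-.07)&(L[...,0]>-.14)&(L[...,1]<.03)&(L[...,1]>-.12)&(c[...,2]>.06)
    wt=np.clip(P[...,0]-1.3*np.maximum(P[...,1],P[...,2])-30,0,None)*ni.binary_dilation(box,iterations=2)
    if wt.sum()==0: print(n,'none');continue
    v,u=np.mgrid[0:400,0:640];uc,vc=(wt*u).sum()/wt.sum(),(wt*v).sum()/wt.sum()
    q=cv2.undistortPoints(np.array([[[uc,vc]]]),K,np.array(m['distortion']))[0,0]
    r_=T[:3,:3]@[q[0],-q[1],-1];o=T[:3,3];t=(.084-o[2])/r_[2];print(n,uc.round(2),vc.round(2),loc(o+t*r_).round(4),int((wt>0).sum()))
"
```

```text
scene 334.29 243.23 [-0.0996 -0.0196] 97
scene 344.67 252.48 [-0.1001 -0.0585] 106
side 363.11 165.18 [-0.1008 -0.0219] 68
side 365.49 158.83 [-0.1015 -0.0593] 68
```

```bash
python3 -c "
from h import *
p,d,m=cap('wrist');c=cloud(d,m);L=loc(c)
for y in np.arange(-.100,.016,.002):
  k=(d>0)&(abs(L[...,1]-y)<.0011)&(L[...,0]<-.1045)&(L[...,0]>-.1115)&(c[...,2]>.03)
  k2=(d>0)&(abs(L[...,1]-y)<.0011)&(L[...,0]<-.098)&(L[...,0]>-.102)&(c[...,2]>.03)
  print('%.3f'%y,*[(np.percentile(c[q][:,2],[10,50,90]).round(4),p[q].mean(0).round()) if q.sum()>2 else '-' for q in (k,k2)])
"
```

```text
-0.100 - -
-0.098 - -
-0.096 - -
-0.094 - -
-0.092 (array([0.0559, 0.0562, 0.0639]), array([164., 159., 147.])) (array([0.0644, 0.0648, 0.0652]), array([196., 192., 182.]))
-0.090 (array([0.0559, 0.0565, 0.0646]), array([179., 175., 165.])) (array([0.0645, 0.0901, 0.091 ]), array([180., 178., 164.]))
-0.088 (array([0.0551, 0.0565, 0.0645]), array([182., 178., 168.])) (array([0.0651, 0.0899, 0.0914]), array([180., 178., 165.]))
-0.086 (array([0.0553, 0.0569, 0.0641]), array([174., 171., 161.])) (array([0.0612, 0.0898, 0.0907]), array([177., 175., 163.]))
-0.084 (array([0.0558, 0.0568, 0.0577]), array([169., 166., 157.])) (array([0.0566, 0.0897, 0.0904]), array([169., 168., 155.]))
-0.082 (array([0.0557, 0.0563, 0.0577]), array([167., 164., 154.])) (array([0.0568, 0.09  , 0.0909]), array([168., 166., 153.]))
-0.080 (array([0.0561, 0.057 , 0.0631]), array([160., 157., 147.])) (array([0.089 , 0.0901, 0.0909]), array([173., 172., 158.]))
-0.078 (array([0.0553, 0.0574, 0.0643]), array([154., 152., 141.])) (array([0.0639, 0.0901, 0.0909]), array([172., 171., 157.]))
-0.076 (array([0.056 , 0
[... 4788 characters left out ...]
, array([177., 174., 163.])) (array([0.0556, 0.0567, 0.0574]), array([172., 169., 160.]))
0.000 (array([0.0557, 0.057 , 0.0603]), array([175., 172., 161.])) (array([0.0563, 0.0586, 0.0645]), array([164., 162., 152.]))
0.002 (array([0.0557, 0.0571, 0.0647]), array([187., 184., 173.])) (array([0.0642, 0.065 , 0.0653]), array([210., 207., 197.]))
0.004 (array([0.0557, 0.0571, 0.0647]), array([196., 193., 182.])) (array([0.064 , 0.0647, 0.0655]), array([221., 218., 208.]))
0.006 (array([0.0556, 0.0573, 0.0643]), array([206., 203., 189.])) (array([0.0641, 0.0648, 0.0656]), array([219., 216., 205.]))
0.008 (array([0.0552, 0.0558, 0.0643]), array([206., 202., 186.])) -
0.010 - -
0.012 - -
0.014 - -
```

The carriage stands with symmetric end margins: about 5 mm left to the left block, and 5.5 mm implied on the right at zero. The tongue covers the tab flush and 39 N could not move it further, so the lock is at its end stop. It had started a few mm along. I'll retreat and hand in.

{"method": "drive_tool", "body": {
  "grip": [1, 1, 1, 1, 1],
  "slide": [
    [0, 0, -3],
    [0, 0, -4],
    [0, 0, -4],
    [0, 0, 0],
    [0, 0, 0]
  ],
  "turn": [
    [0, 0, 0],
    [0, 0, 0],
    [0, 0, 0],
    [0, 0, 0],
    [0, 0, 0]
  ]
}}

```text
time_s: 61.12
tcp_pos: [0.4964, -0.1139, 0.2408]
tcp_rot: [-3.137, -0.002, 3.054]
force: [0.2, 0.1, 0.3]
opening: -0.0001
finger_force: 0.0
```

```bash
python3 -c "
from h import *
detect();drawer();red()
print(sign_off())"
```

```text
x 0.379 y 0.105 h 0.044   37 x   9 mm, long axis 179 deg, n 488
x 0.404 y 0.236 h 0.048   53 x  51 mm, long axis 93 deg, n 588
x 0.394 y 0.496 h 0.059   68 x  25 mm, long axis 27 deg, n 733
scene pull face y [-0.1258 -0.1251 -0.1243] 174
red [-0.10903964 -0.06901207] [-0.09547645 -0.05293966] 85
the job is handed in; nothing more can be done
None
```

I handed the job in with both bearings in the drawer, the spacer, lock nut and feeler gauge in the tray, and the drawer and lid closed before I slid the lock to its stop; the drawer and lock measured about 3 mm and 7 mm short of nominal travel, but held firm at 26 N and 39 N, so I took both as fully home.

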